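# Charge the deburring machine with ceramic media

### The arm

A 7-joint arm with a two-finger parallel gripper is mounted at the origin on the work surface. World frame = base frame: x ahead of the robot, y to its left, z up, the work surface at z = 0. Lengths are in m, angles in rad, forces in N, time in s.
With the tool pointing down it reaches from about 0.4 to 0.875 m from the base axis. Payload 19.3 kg.
Tool frame: the origin (TCP) lies at the very end of the fingers, on their centre line; the grasp point (between the pads) lies ctrl.tcp_to_grasp behind it (ctrl.tcp_to_grasp is the distance from the TCP to the grasp point, in m); z points along the fingers, y is the direction in which the jaws open and shut (so a half turn about z gives the same grasp; the last joint's range is limited). The gripper opens to 85 mm and grips with 20 to 120 N. Pads are 22 mm wide; open, the fingers measure 114 mm over their backs; the gripper's body (76 mm by 85 mm) begins 54 mm behind the grasp point. The pads swing forward as they close: fully open they stand 13 mm farther back than shut.
Start: joints at [1.136, 0.521, -0.036, 1.599, 0.021, 1.021, -0.113], TCP at [0.223, -0.584, 0.231] pointing down, gripper open.
Joint ranges: [-2.91, 2.91], [-0.3, 2.13], [-1.5, 1.42], [0.17, 2.43], [-1.26, 4.41], [0.16, 1.93], [-2.52, 2.52]. Speed limits (rad/s): [1.89, 1.89, 2.39, 2.39, 3.01, 3.01, 3.01].

### API

Orientations are given as a rotation vector (axis times angle).
In Python, from cell import ctrl gives the robot as it stands. The module is installed in compiled form; this text tells all that it offers.
- The arm moves only by the shell command python3 -m pendant 'ROWS' [OPENING]. ROWS is JSON, a list of rows, each a list of 2 entries, a list of its own where there are three numbers: the shift along the tool's x, y, z in m, then the turn about the tool's z in rad. In form: [[[tx, ty, tz], roll], ...]. A call has 1 to 8 rows; each row is the pose to reach, as a shift and turn from the pose commanded when the call began, along the tool's axes at that moment; what a row does not reach only later rows make up. A row lasts 1/8 s, in which the tool goes at most 62.5 mm and 10.7 degrees, less where a joint would pass 70% of its speed; a pose out of reach is approached as far as the arm can. A call with a gripper value outside its range is refused whole. OPENING is the finger opening in m, from 0 to 0.0854, set as the call begins (- or left out, the last holds). The fingers move at their own pace and stop on an object; the grip force is fixed at half the most. Time passes only in rows, so rows that repeat a pose let the fingers close. It gives the time, the measured TCP pose, the force and the opening at its end, in the units of the state.
- ctrl.sense(): the state, without advancing time (a new reading comes with each control period).
- ctrl.grab_frame(name): name is "scene" or "top"; returns the picture (384x512x3 uint8, red, green, blue); there is no depth.
- ctrl.get_calibration(name): a dict with "camera_matrix" (3x3 intrinsics, pixels), "world_to_cam" (4x4, takes a point from world to camera coordinates). Camera axes: x right, y down, z forward; pixel columns grow to the right and rows downward; lengths in m; the calibration is good to about 2 mm. A picture is of the moment at which its call begins. get_calibration takes no time and is no camera call.
- ctrl.hand_in(): hands the job in, once; it reports no verdict.
The state is a dict: "t": time; "q": joint angles; "dq": joint speeds; "effort": joint torques, N m; "tool_pos": TCP position; "tcp_rot": TCP orientation; "force": force on the tool from outside, world axes, zero at the start; "wrist_torque": the same for the moment, N m; "width": finger opening in m.
Only numpy, scipy, OpenCV 4.12 (cv2) and the standard library are available. Lean on these libraries where they do the work, as an engineer would, in place of code of your own. Each camera call takes 0.05 s, during which the arm holds its last target.

### The job

Slide the deburring machine's hatch fully open and move every white ceramic piece from the tray into its tub with the scoop, keeping the fingers off the pieces in the tray (a piece spilled on the table may be picked up by hand); finish with the scoop standing upright on its grey mat. When all the pieces are in, slide the hatch fully shut, and after that slide the speed fader along its track until it stands level with the brass pointer clip. Leave everything else on the table where it is.

Things in the scene. Friction and masses are not known exactly. Their poses are not given: they have to be found in the camera images.
- machine: Bench deburring machine, a fixed painted box 240 (x) x 300 (y) x 100 mm high, turned up to 0.2 rad. Origin: centre of its underside. Its flat top (deck) is 100 mm above the table. In its own frame: the square mouth of the tub is centred at x +35, y -80 mm; a fader runs along y at x -80 mm.
- mouth (a point): Centre of the open square mouth of the tub, at deck level, axes parallel to the machine's. The mouth is 120 x 120 mm, the tub goes straight down 85 mm to a flat rubber floor on which a low fixed workpiece (48 mm diameter, 12 mm high) sits in the middle. Media that lie in the tub have their origin 30 mm or more below this point.
- hatch (a joint): Hatch: flat aluminium plate 126 x 126 mm, its top 6 mm above the deck, that slides on the deck along the machine's +y. Value in m: 0 = fully shut (covers the mouth), 0.125 = fully open (mouth wholly clear), both end stops. Friction about 2 N; stays where it is left.
- hatch_grip (a point): Top centre of the hatch's grip, an upright black fin 44 (machine x) x 14 (machine y) x 32 mm high standing on the hatch near its +y edge; moves with the hatch. The top is 38 mm above the deck. Pinch it across machine y.
- fader (a joint): Speed fader in m: travel 0 to 0.14 along the machine's +y. Friction about 1.5 N; stays where it is left.
- fader_top (a point): Top centre of the fader's black cap, 26 (machine x) x 16 (machine y) x 28 mm high with a white line; the top is 29.5 mm above the deck; moves with the fader. Nothing stands within 40 mm either side of it along the track.
- clip: Small fixed brass pointer clip on the deck, 10 x 6 x 10 mm high, 32 mm beside the fader track (machine +x side), axes parallel to the machine's. Origin: centre of its underside. It marks where the fader must stand: same machine y as the clip.
- tray: Fixed open grey plastic media tray; its own x points roughly to world -y (within 0.2 rad). Inside 215 (x) x 150 (y) mm, walls 4 mm thick and upright, rim 49 mm above the table, flat floor 4 mm above the table. Origin: centre of its underside.
- scoop: Loose steel scoop, 0.22 kg, stands on its flat bottom. Pan 80 (x) x 72 (y) mm outside, floor 2 mm thick, open at the lip (own -x end), whose first 30 mm have no sides; sides 2.5 mm thick, 26 to 38 mm high; back wall 42 mm high at x +40. Handle: upright black block 24 (x) x 16 (y) mm, 60 to 128 mm above the underside, centred at x +45. Origin: centre of the pan's underside; z up.
- scoop_grip (a point): Point in the middle of the scoop's handle to grip, 102 mm above its underside, 45 mm behind the origin; axes are the scoop's. Pinch across the scoop's y (16 mm).
- scoop_lip (a point): Middle of the lower edge of the scoop's lip, 40 mm in front (-x) of the scoop's origin, at its underside; axes are the scoop's.
- mat: Fixed flat grey mat 140 (own x, pointing roughly to world -y) x 110 (y) x 4 mm, the scoop's parking place. Origin: centre of its underside.
- media1: A white polished ceramic tumbling piece: puck, 23 mm diameter, 18 mm high, both rims chamfered 7 mm wide x 4.5 mm high, 25 g, slippery (friction about 0.22: slides off slopes over 15 degrees). Origin: centre of one flat end (the lower one at the start). 4 to 7 pieces are present (others None), on the tray floor at the start. Outside the tray it may be handled with the fingers.
- media2: A white polished ceramic tumbling piece: puck, 23 mm diameter, 18 mm high, both rims chamfered 7 mm wide x 4.5 mm high, 25 g, slippery (friction about 0.22: slides off slopes over 15 degrees). Origin: centre of one flat end (the lower one at the start). 4 to 7 pieces are present (others None), on the tray floor at the start. Outside the tray it may be handled with the fingers.
- media3: A white polished ceramic tumbling piece: puck, 23 mm diameter, 18 mm high, both rims chamfered 7 mm wide x 4.5 mm high, 25 g, slippery (friction about 0.22: slides off slopes over 15 degrees). Origin: centre of one flat end (the lower one at the start). 4 to 7 pieces are present (others None), on the tray floor at the start. Outside the tray it may be handled with the fingers.
- media4: A white polished ceramic tumbling piece: puck, 23 mm diameter, 18 mm high, both rims chamfered 7 mm wide x 4.5 mm high, 25 g, slippery (friction about 0.22: slides off slopes over 15 degrees). Origin: centre of one flat end (the lower one at the start). 4 to 7 pieces are present (others None), on the tray floor at the start. Outside the tray it may be handled with the fingers.
- media5: A white polished ceramic tumbling piece: puck, 23 mm diameter, 18 mm high, both rims chamfered 7 mm wide x 4.5 mm high, 25 g, slippery (friction about 0.22: slides off slopes over 15 degrees). Origin: centre of one flat end (the lower one at the start). 4 to 7 pieces are present (others None), on the tray floor at the start. Outside the tray it may be handled with the fingers.
- media6: A white polished ceramic tumbling piece: puck, 23 mm diameter, 18 mm high, both rims chamfered 7 mm wide x 4.5 mm high, 25 g, slippery (friction about 0.22: slides off slopes over 15 degrees). Origin: centre of one flat end (the lower one at the start). 4 to 7 pieces are present (others None), on the tray floor at the start. Outside the tray it may be handled with the fingers.
- media7: A white polished ceramic tumbling piece: puck, 23 mm diameter, 18 mm high, both rims chamfered 7 mm wide x 4.5 mm high, 25 g, slippery (friction about 0.22: slides off slopes over 15 degrees). Origin: centre of one flat end (the lower one at the start). 4 to 7 pieces are present (others None), on the tray floor at the start. Outside the tray it may be handled with the fingers.
- flange: Bystander: loose dark steel ring, 64 mm diameter, 14 mm high.
- clevis: Bystander: loose aluminium fork block 50 x 50 x 42 mm.
- wrench: Bystander: loose steel spanner 180 mm long, flat.
- oil: Bystander: loose white bottle, 52 mm diameter, 140 mm high.
- driver: Bystander: loose screwdriver 200 mm long, black handle.

How it is judged:
By the outcome, as a careful person would: the job done as asked, in the order asked, and still so for the second after the job is handed in, with the robot touching nothing.
Of media1, media2, media3, media4, media5, media6, media7 only 4 to 7 are there at a start; the rules pass over those that are not, and their reading is None.
At some moment in a run one of scoop, media1, media2, media3, media4, media5, media6, media7 may be knocked a few centimetres aside while the robot is not near it.
It also fails if it takes over 210 s, if anything falls off the work surface, if the arm or the gripper's body presses on something with over 40 N, if the wrist force passes 120 N, or if a joint passes its speed limit or range.

## Working session

There is one attempt and no reset: what is moved stays moved. The work goes in short steps, Python scripts to look and compute and a shell command to move; the robot and the scene stay as the last step left them, time stands still between calls to the robot, and variables do not carry over. Pictures are saved under pics/ and viewed, and the job is handed in when it is done.

```bash
mkdir -p pics; ls
python3 - <<'E'
from cell import ctrl
import cv2,numpy as np
np.set_printoptions(precision=4,suppress=True)
print(ctrl.sense(), ctrl.tcp_to_grasp)
for n in("scene","top"):
    f=ctrl.grab_frame(n); cv2.imwrite(f"pics/{n}0.png",f[:,:,::-1]); cv2.imwrite(f"pics/{n}0b.png",cv2.resize(f[:,:,::-1],(800,600),interpolation=cv2.INTER_CUBIC))
    c=ctrl.get_calibration(n);print(c)
E
```

```text
pics
{'t': 0.0, 'q': array([ 1.1358,  0.522 , -0.0363,  1.6   ,  0.0212,  1.0211, -0.1128]), 'dq': array([-0.001 , -0.0024,  0.0012,  0.0016, -0.0004, -0.0007, -0.0008]), 'effort': array([  0.0001, -92.7123,   1.98  , -36.9933,   0.018 ,   0.0083,
         0.0001]), 'tool_pos': array([ 0.2228, -0.5836,  0.2307]), 'tcp_rot': array([-3.0884, -0.5697,  0.0004]), 'force': array([-0.137 ,  0.563 , -0.1458]), 'wrist_torque': array([ 0.0492, -0.024 ,  0.0158]), 'width': 0.08543591324278128} 0.0187
{'camera_matrix': array([[497.3953,   0.    , 257.3416],
       [  0.    , 497.3953, 193.1736],
       [  0.    ,   0.    ,   1.    ]]), 'world_to_cam': array([[ 0.8801,  0.4747,  0.0086, -0.5072],
       [ 0.298 , -0.5383, -0.7884, -0.0742],
       [-0.3696,  0.6964, -0.6152,  1.2849],
       [ 0.    ,  0.    ,  0.    ,  1.    ]])}
{'camera_matrix': array([[403.8656,   0.    , 256.943 ],
       [  0.    , 403.8656, 193.3163],
       [  0.    ,   0.    ,   1.    ]]), 'world_to_cam': array([[-0.0244, -0.9997,  0.0004,  0.0241],
       [-0.9755,  0.0237, -0.2187,  0.5769],
       [ 0.2187, -0.0057, -0.9758,  1.0166],
       [ 0.    ,  0.    ,  0.    ,  1.    ]])}
```

View pics/scene0b.png

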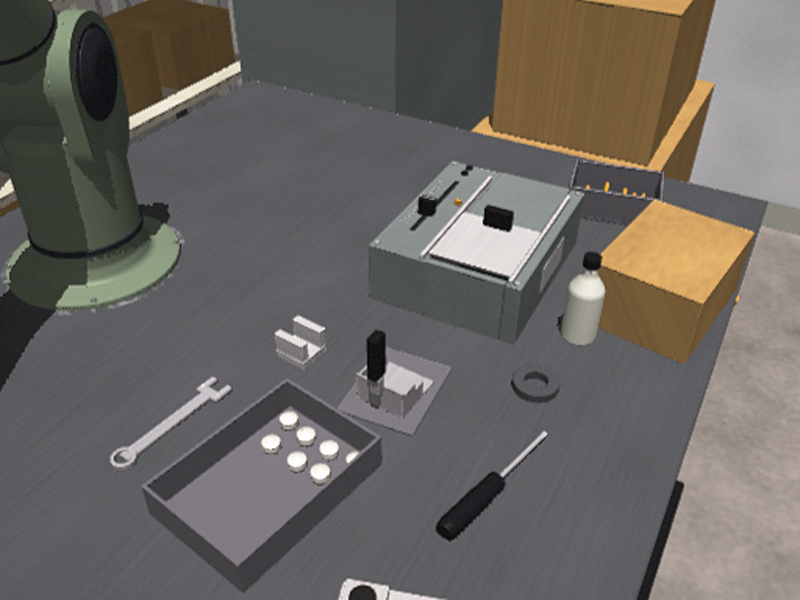

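View pics/top0b.png

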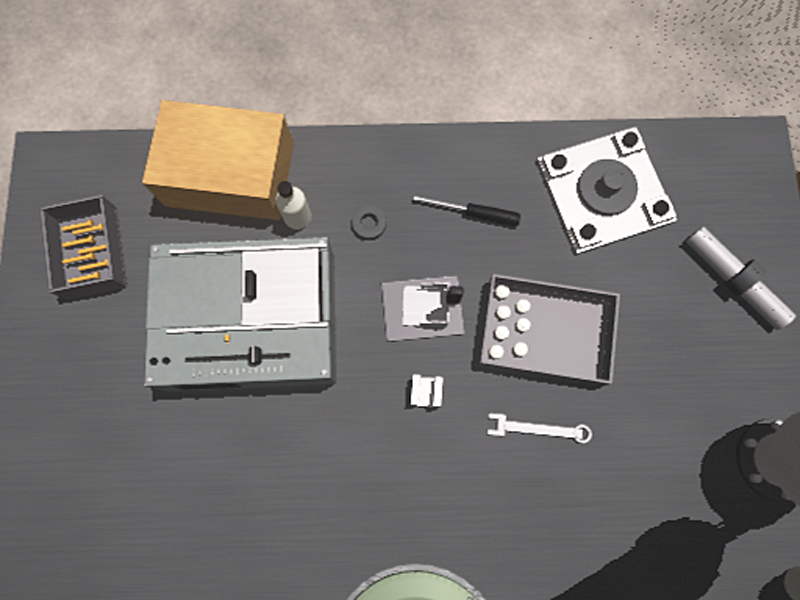

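```bash
cat > h.py <<'E'
import cv2,numpy as np
from cell import ctrl
np.set_printoptions(precision=4,suppress=True)
CAL={n:ctrl.get_calibration(n) for n in("scene","top")}
def ray(n,uv):
    K=CAL[n]["camera_matrix"];T=CAL[n]["world_to_cam"];R=T[:3,:3];t=T[:3,3]
    d=R.T@np.linalg.solve(K,[uv[0],uv[1],1.]);return -R.T@t,d
def px(n,uv,z):
    c,d=ray(n,uv);return c+d*(z-c[2])/d[2]
def proj(n,p):
    K=CAL[n]["camera_matrix"];T=CAL[n]["world_to_cam"]
    q=K@(T[:3,:3]@np.asarray(p,float)+T[:3,3]);return q[:2]/q[2]
def tri(a,b):
    (c1,d1),(c2,d2)=ray("top",a),ray("scene",b)
    s=np.linalg.lstsq(np.c_[d1,-d2],c2-c1,rcond=None)[0]
    p,q=c1+d1*s[0],c2+d2*s[1];return (p+q)/2,np.linalg.norm(p-q)
def grab(n,tag):
    f=ctrl.grab_frame(n)[:,:,::-1].copy();cv2.imwrite(f"pics/{n}_{tag}.png",f);return f
def crop(f,x0,y0,x1,y1,k,name):
    cv2.imwrite(f"pics/{name}.png",cv2.resize(f[y0:y1,x0:x1],None,fx=k,fy=k,interpolation=cv2.INTER_NEAREST))
def blobs(m,amin=8,amax=1e9):
    n,l,s,c=cv2.connectedComponentsWithStats(m.astype(np.uint8))
    return [(np.round(c[i],2),s[i]) for i in range(1,n) if amin<=s[i][4]<=amax]
E
python3 - <<'E'
from h import *
t=cv2.imread("pics/top0.png");s=cv2.imread("pics/scene0.png")
crop(t,86,146,226,256,5.5,"c1");crop(s,230,95,380,220,5,"c2")
crop(t,235,165,405,255,4.5,"c3");crop(s,90,200,300,384,3.2,"c4")
E
```

```text
(no output)
```

View pics/c1.png

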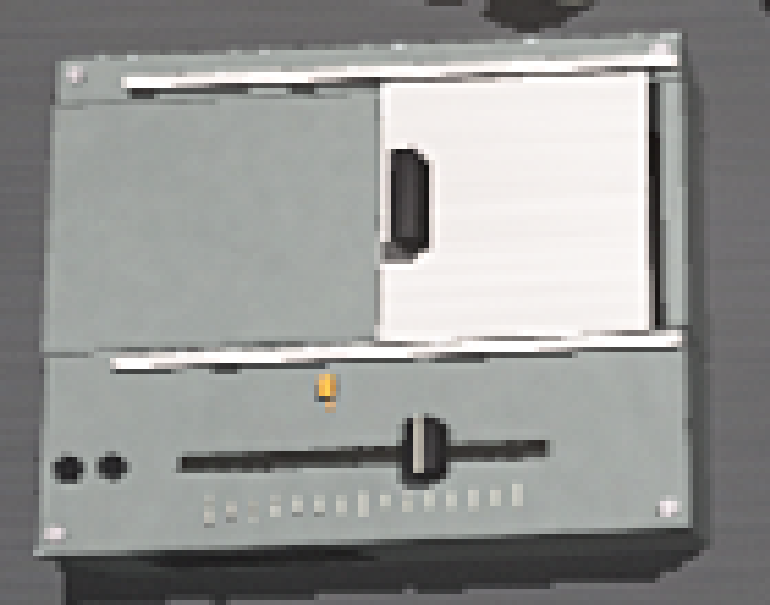

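View pics/c2.png

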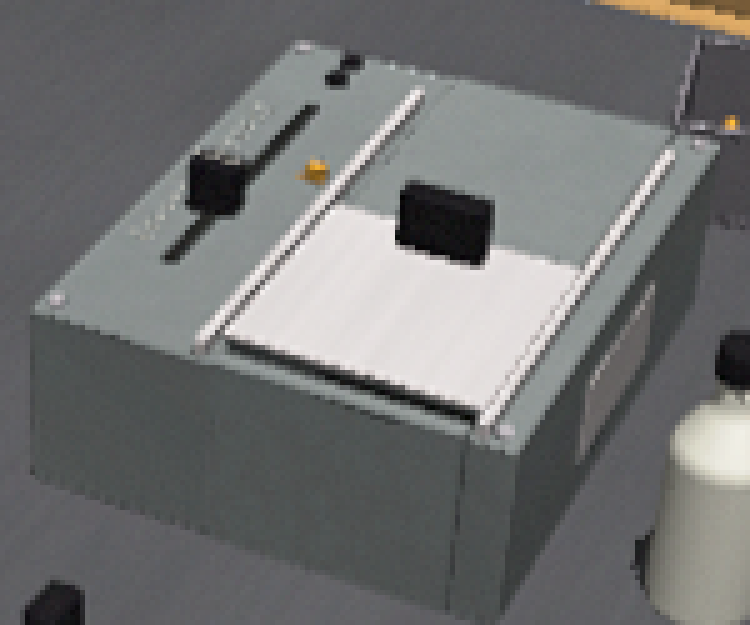

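View pics/c3.png

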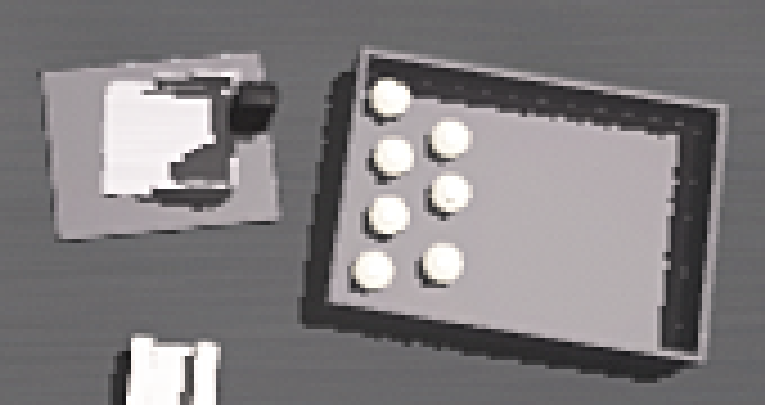

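View pics/c4.png

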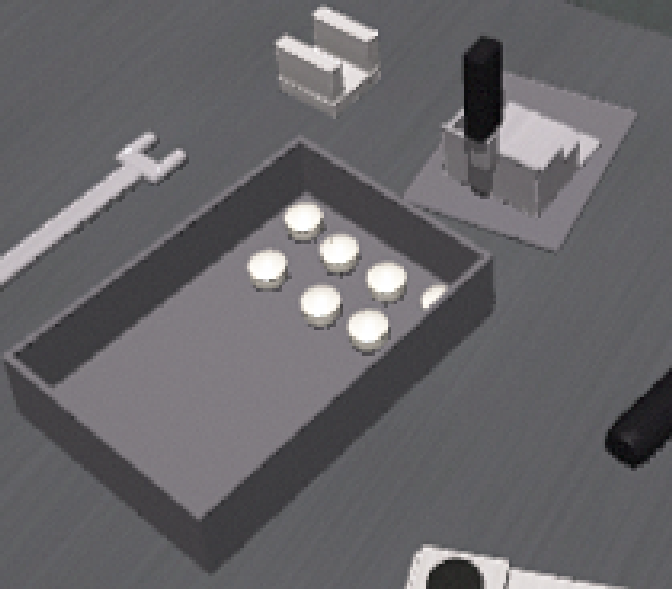

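Run:
```python
from h import *
T=lambda p,k,o:(np.array(p)/k+np.array(o))
pairs={"+x+y":((60,62),(718,143)),"+x-y":((682,35),(517,452)),"-x-y":((690,527),(32,312)),"-x+y":((35,553),(300,40))}
P={}
for k,(a,b) in pairs.items():
    a=T(a,5.5,(86,146));b=T(b,5,(230,95));p,e=tri(a,b);P[k]=px("top",a,.1);print(k,p,e,"top",P[k],"scene",px("scene",b,.1))
c=sum(P.values())/4; yv=(P["+x+y"]-P["+x-y"]+P["-x+y"]-P["-x-y"])/2; xv=(P["+x+y"]+P["+x-y"]-P["-x+y"]-P["-x-y"])/2
print("machine",c,np.linalg.norm(yv),np.linalg.norm(xv),"yaw",np.arctan2(-yv[0],yv[1]),np.arctan2(xv[1],xv[0]))
tr=[px("top",T(p,4.5,(235,165)),.049) for p in((362,47),(728,104),(706,362),(330,302))]
print("tray",np.array(tr),[np.linalg.norm(tr[i]-tr[(i+1)%4]) for i in range(4)],sum(tr)/4)
m=[px("top",T(p,4.5,(235,165)),.004) for p in((40,73),(258,53),(281,220),(60,240))]
print("mat",np.array(m),sum(m)/4)
sc=[px("top",T(p,4.5,(235,165)),.004) for p in((105,83),(105,195))];print("lip",sc)
f=cv2.imread("pics/top0.png")
for c_,s_ in blobs(((f.min(2)>190))[165:255,235:405],40): print(c_+[235,165],s_, px("top",c_+[235,165],.02))
# handle
dk=(f.max(2)<70)[165:255,235:405]
for c_,s_ in blobs(dk,20):print("dark",c_+[235,165],s_)
g=cv2.imread("pics/scene0.png")
for c_,s_ in blobs((g.max(2)<50)[200:300,210:260],20):print("sdark",c_+[210,200],s_)
```

```text
+x+y [0.68   0.4328 0.0935] 0.0021788022021138305 top [0.6768 0.4296 0.1   ] scene [0.6833 0.4228 0.1   ]
+x-y [0.6866 0.1332 0.0949] 0.003753428118846988 top [0.6832 0.1316 0.1   ] scene [0.6898 0.1284 0.1   ]
-x-y [0.4489 0.1294 0.0921] 0.002739594028478127 top [0.447  0.1277 0.1   ] scene [0.4559 0.1203 0.1   ]
-x+y [0.444  0.4298 0.0933] 0.002191116418585531 top [0.4424 0.4264 0.1   ] scene [0.4499 0.4192 0.1   ]
machine [0.5624 0.2788 0.1   ] 0.2983915188324619 0.23529434092590473 yaw 0.01827782674295772 0.015053628153160714
tray [[ 0.6269 -0.1516  0.049 ]
 [ 0.5859 -0.3708  0.049 ]
 [ 0.4312 -0.3424  0.049 ]
 [ 0.4718 -0.1239  0.049 ]] [np.float64(0.22307070621330088), np.float64(0.15733484393687208), np.float64(0.22217923410940163), np.float64(0.15759398170475425)] [ 0.529  -0.2472  0.049 ]
mat [[ 0.6269  0.0459  0.004 ]
 [ 0.6366 -0.0925  0.004 ]
 [ 0.5291 -0.1021  0.004 ]
 [ 0.5199  0.0354  0.004 ]] [ 0.5781 -0.0283  0.004 ]
lip [array([0.6194, 0.005 , 0.004 ]), array([0.5475, 0.0068, 0.004 ])]
[267.53 194.78] [ 23  18  25  25 458] [ 0.5823 -0.0196  0.02  ]
[321.35 186.16] [83 18  8  7 49] [ 0.6033 -0.1709  0.02  ]
[334.78 195.12] [96 26  9  9 59] [ 0.5767 -0.2067  0.02  ]
[322.26 198.84] [83 30  9  9 57] [ 0.567  -0.1713  0.02  ]
[334.8  207.11] [96 38  9  9 61] [ 0.5428 -0.2045  0.02  ]
[321.13 212.05] [82 43  9  9 61] [ 0.5299 -0.1659  0.02  ]
[333.16 222.73] [94 54  9  9 64] [ 0.4994 -0.1972  0.02  ]
[317.81 224.44] [79 56  9  8 59] [ 0.4958 -0.1548  0.02  ]
[272.32 247.52] [ 28  75  21  15 237] [ 0.4359 -0.0282  0.02  ]
dark [370.14 200.84] [ 81  13  78  65 818]
dark [331.57 229.02] [ 67  15  87  70 751]
dark [289.88 189.38] [50 18 11 12 82]
dark [276.57 208.  ] [34 42 17  4 37]
dark [261.43 248.66] [25 78  4 12 35]
sdark [240.26 227.16] [ 25  11  12  34 343]
```

```bash
cat >> h.py <<'E'
from scipy.spatial.transform import Rotation as Ro
def go(x,y,z,jaw=None):
    """shift in tool axes to TCP target; jaw = world angle of jaw (tool y) axis"""
    s=ctrl.sense();R=Ro.from_rotvec(s["tcp_rot"]).as_matrix()
    d=R.T@(np.array([x,y,z])-s["tool_pos"])
    yaw=np.arctan2(R[1,1],R[0,1]);roll=None
    if jaw is not None:
        a=(jaw-yaw+np.pi/2)%np.pi-np.pi/2; roll=-a
    print("pos",s["tool_pos"],"jaw",round(yaw,4),"q7",s["q"][6].round(3),"w",s["width"].round(4),"F",s["force"],"t",s["t"]);print("R",R.round(3).tolist())
    print("shift",d.round(4),"roll",roll,"dist",np.linalg.norm(d))
E
python3 - <<'E'
from h import *
go(.56,.23,.24,np.pi/2+.017)
T=lambda p,k,o:(np.array(p)/k+np.array(o))
# hatch grip top
print(tri(T((400,205),5.5,(86,146)),T((448,195),5,(230,95))), px("top",T((400,205),5.5,(86,146)),.138),px("scene",T((448,195),5,(230,95)),.138))
print("handle",tri((292,187),(241.6,213.4)),px("top",(292,187),.132),px("scene",(241.6,213.4),.132))
print("clip",px("scene",T((315,165),5,(230,95)),.11),px("top",T((327,385),5.5,(86,146)),.11))
E
```

```text
Traceback (most recent call last):
  File "h.py", line 32, in go
    print("pos",s["tool_pos"],"jaw",round(yaw,4),"q7",s["q"][6].round(3),"w",s["width"].round(4),"F",s["force"],"t",s["t"]);print("R",R.round(3).tolist())
                                                                             ^^^^^^^^^^^^^^^^
AttributeError: 'float' object has no attribute 'round'
```

```bash
sed -i 's/s\["width"\].round(4)/round(s["width"],4)/' h.py
python3 - <<'E'
from h import *
go(.56,.23,.24,np.pi/2+.017)
T=lambda p,k,o:(np.array(p)/k+np.array(o))
print(tri(T((400,205),5.5,(86,146)),T((448,195),5,(230,95))), px("top",T((400,205),5.5,(86,146)),.138),px("scene",T((448,195),5,(230,95)),.138))
print("handle",tri((292,187),(241.6,213.4)),px("top",(292,187),.132),px("scene",(241.6,213.4),.132))
print("clip",px("scene",T((315,165),5,(230,95)),.11),px("top",T((327,385),5.5,(86,146)),.11))
E
```

```text
pos [ 0.2228 -0.5836  0.2308] jaw -1.206 q7 -0.113 w 0.0852 F [-0.5129  0.3428  0.28  ] t 0.1
R [[0.934, 0.357, -0.0], [0.357, -0.934, 0.001], [-0.0, -0.001, -1.0]]
shift [ 0.6053 -0.6398 -0.0086] roll 0.34782499169145353 dist 0.8807303518673256
(array([0.5974, 0.2593, 0.1293]), np.float64(0.00626033735858538)) [0.5924 0.2554 0.138 ] [0.6043 0.2488 0.138 ]
handle (array([ 0.5794, -0.0767,  0.1282]), np.float64(0.0057256931343355084)) [ 0.5762 -0.078   0.132 ] [ 0.5837 -0.0785  0.132 ]
clip [0.5201 0.2872 0.11  ] [0.5151 0.2933 0.11  ]
```

```bash
python3 -m pendant '[[[0.396,-0.26,-0.03],0.348],[[0.396,-0.26,-0.03],0.348],[[0.396,-0.26,-0.03],0.348],[[0.396,-0.26,-0.03],0.348],[[0.396,-0.26,-0.03],0.348],[[0.396,-0.26,-0.03],0.348],[[0.396,-0.26,-0.03],0.348],[[0.396,-0.26,-0.03],0.348]]'; python3 -c "
from h import *
go(.598,.252,.2,np.pi/2+.017)"
```

```text
t: 1.1
tool_pos: [0.5016, -0.1967, 0.2613]
tcp_rot: [-3.141, -0.031, -0.0]
force: [0.1, -1.1, -0.6]
width: 0.0853
pos [ 0.5016 -0.1967  0.2613] jaw -1.5513 q7 -1.325 w 0.0853 F [ 0.0854 -1.1197 -0.6372] t 1.1
R [[1.0, 0.02, 0.0], [0.02, -1.0, 0.001], [0.0, -0.001, -1.0]]
shift [ 0.1052 -0.4467  0.0616] roll 0.002513634297286238 dist 0.4630644589235108
```

```bash
python3 -m pendant '[[[0.105,-0.447,0.061],0],[[0.105,-0.447,0.061],0],[[0.105,-0.447,0.061],0],[[0.105,-0.447,0.061],0],[[0.105,-0.447,0.061],0],[[0.105,-0.447,0.061],0],[[0.105,-0.447,0.061],0],[[0.105,-0.447,0.061],0]]'; python3 -c "
from h import *
go(.598,.252,.115,np.pi/2+.017)
print(ctrl.sense()['q'])
t=grab('top','a');s=grab('scene','a');crop(t,86,146,226,256,5.5,'a1');crop(s,230,45,380,200,3.8,'a2')"
```

```text
t: 2.1
tool_pos: [0.5968, 0.253, 0.1991]
tcp_rot: [-3.141, -0.032, 0.002]
force: [-0.3, -0.3, -1.3]
width: 0.0858
pos [0.5968 0.253  0.1991] jaw -1.5504 q7 -2.145 w 0.0858 F [-0.3438 -0.2913 -1.2755] t 2.1
R [[1.0, 0.02, -0.002], [0.02, -1.0, 0.001], [-0.002, -0.001, -1.0]]
shift [0.0013 0.0011 0.0841] roll 0.0034338481607312232 dist 0.08413616956952409
[-0.366   0.5966 -0.193   1.5579  0.1267  1.0004 -2.1454]
```

View pics/a1.png

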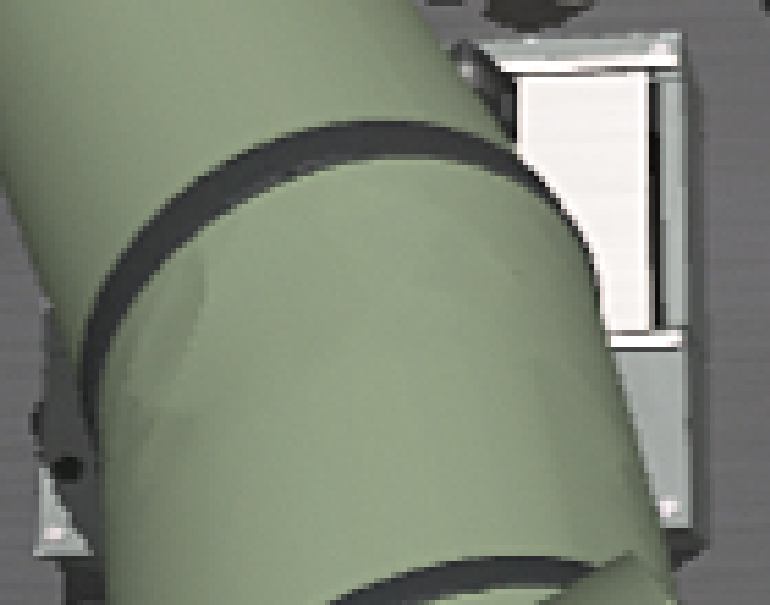

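View pics/a2.png

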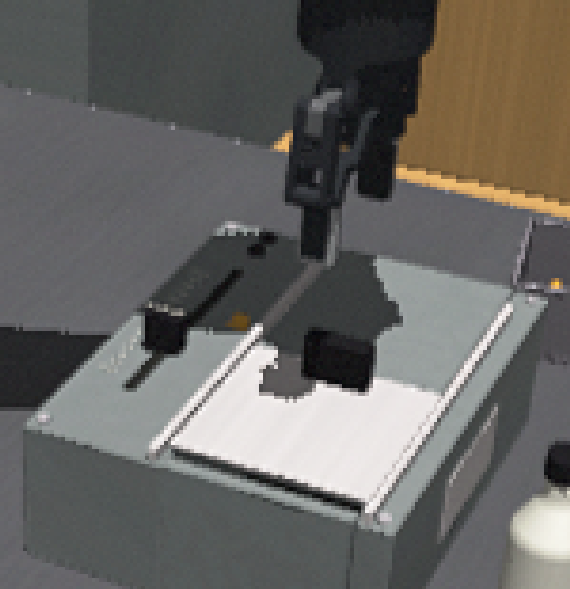

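```bash
python3 -c "
from h import *
for p in [(.597,.210,.212),(.597,.295,.212),(.597,.210,.199)]: print((proj('scene',p)-[230,45])*3.8)
print((proj('scene',(.598,.252,.138))-[230,45])*3.8)
"
```

```text
[313.4614 254.2926]
[369.5127 194.4303]
[311.7278 274.3653]
[332.9999 333.18  ]
```

```bash
python3 -m pendant '[[[0.003,0.003,0.05],0],[[0.003,0.003,0.083],0],[[0.003,0.003,0.083],0]]'; python3 -m pendant '[[[0,0,0],0],[[0,0,0],0],[[0,0,0],0],[[0,0,0],0],[[0,0,0],0],[[0,0,0],0]]' 0.0; python3 -c "
from h import *
s=grab('scene','b');crop(s,230,45,380,200,3.8,'b2')"
```

```text
t: 2.58
tool_pos: [0.5995, 0.2445, 0.1153]
tcp_rot: [3.139, 0.025, -0.006]
force: [0.6, 0.5, 0.6]
width: 0.0852
t: 3.32
tool_pos: [0.601, 0.2466, 0.1182]
tcp_rot: [-3.141, -0.027, -0.002]
force: [-1.6, 0.6, 9.4]
width: 0.0127
```

View pics/b2.png

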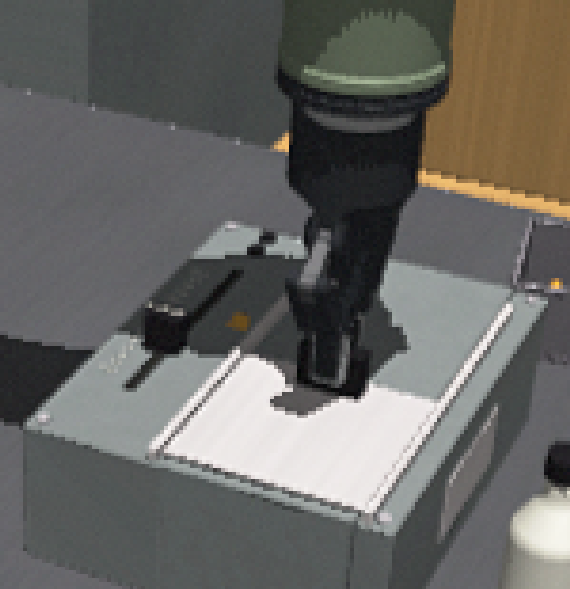

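```bash
python3 -m pendant '[[[0,-0.01,-0.001],0],[[0,-0.03,-0.001],0],[[0,-0.05,-0.001],0],[[0,-0.07,-0.001],0],[[0,-0.09,-0.001],0],[[0,-0.11,-0.001],0],[[0,-0.121,-0.001],0],[[0,-0.121,-0.001],0]]'; python3 -m pendant '[[[0,-0.003,0],0],[[0,-0.003,0],0]]';python3 -m pendant '[[[0,-0.003,0],0],[[0,-0.003,0],0]]'
```

```text
t: 4.38
tool_pos: [0.5985, 0.3686, 0.1183]
tcp_rot: [-3.14, -0.028, -0.0]
force: [1.4, 0.6, -1.2]
width: 0.0126
t: 4.62
tool_pos: [0.5985, 0.3699, 0.1183]
tcp_rot: [3.141, 0.026, -0.001]
force: [-0.5, 0.3, 1.0]
width: 0.0128
t: 4.88
tool_pos: [0.5984, 0.3714, 0.1182]
tcp_rot: [3.139, 0.025, -0.002]
force: [-4.5, -8.3, 5.7]
width: 0.0123
```

```bash
python3 -m pendant '[[[0,0.003,0],0],[[0,0.003,0],0],[[0,0.003,0],0],[[0,0.003,0],0],[[0,0.003,-0.03],0],[[0,0.003,-0.08],0],[[0,0.003,-0.13],0]]' 0.085; python3 -c "
from h import *
go(.56,-.02,.26,-.025)"
```

```text
t: 5.75
tool_pos: [0.5984, 0.37, 0.2497]
tcp_rot: [3.141, 0.027, -0.0]
force: [0.3, -0.3, 0.5]
width: 0.0852
pos [0.5984 0.37   0.2497] jaw -1.5539 q7 -2.278 w 0.0852 F [ 0.3074 -0.3401  0.5089] t 5.75
R [[1.0, 0.017, -0.0], [0.017, -1.0, -0.0], [-0.0, 0.0, -1.0]]
shift [-0.045   0.3893 -0.0102] roll -1.5288672822412996 dist 0.39204546510749466
```

```bash
python3 -m pendant '[[[-0.313,0.865,-0.01],-1.529],[[-0.313,0.865,-0.01],-1.529],[[-0.313,0.865,-0.01],-1.529],[[-0.313,0.865,-0.01],-1.529],[[-0.313,0.865,-0.01],-1.529],[[-0.313,0.865,-0.01],-1.529],[[-0.313,0.865,-0.01],-1.529],[[-0.313,0.865,-0.01],-1.529]]'; python3 -c "
from h import *
go(.3,-.5,.26,-.025);print(ctrl.sense()['q'])"
```

```text
t: 6.75
tool_pos: [0.4489, -0.0719, 0.2538]
tcp_rot: [2.387, 2.041, 0.001]
force: [0.7, -0.4, 0.1]
width: 0.085
pos [ 0.4489 -0.0719  0.2538] jaw -0.1559 q7 -0.255 w 0.085 F [ 0.7111 -0.3761  0.123 ] t 6.75
R [[0.155, 0.988, 0.001], [0.988, -0.155, -0.0], [-0.0, 0.001, -1.0]]
shift [-0.446  -0.0806 -0.0063] roll -0.13094422562557306 dist 0.4532583139330777
[ 0.3856  0.2433 -0.4226  1.9853  0.1232  0.9366 -0.255 ]
```

```bash
python3 -m pendant '[[[-0.446,-0.08,-0.006],-0.131],[[-0.446,-0.08,-0.006],-0.131],[[-0.446,-0.08,-0.006],-0.131],[[-0.446,-0.08,-0.006],-0.131],[[-0.446,-0.08,-0.006],-0.131],[[-0.446,-0.08,-0.006],-0.131],[[-0.446,-0.08,-0.006],-0.131],[[-0.446,-0.08,-0.006],-0.131]]'; python3 -c "
from h import *
t=grab('top','d');s=grab('scene','d');crop(t,86,146,226,256,5.5,'d1');crop(s,230,95,380,220,5,'d2');crop(t,235,165,405,255,4.5,'d3')
go(.58,-.078,.2,-.025)"
```

```text
t: 7.75
tool_pos: [0.2969, -0.5009, 0.2591]
tcp_rot: [-2.259, -2.183, 0.001]
force: [0.4, 0.9, -0.1]
width: 0.0848
pos [ 0.2982 -0.4991  0.2591] jaw -0.0322 q7 0.815 w 0.0848 F [-0.891   0.9733  0.3165] t 7.85
R [[0.032, 0.999, -0.0], [0.999, -0.032, 0.0], [0.0, -0.0, -1.0]]
shift [0.4299 0.2681 0.0591] roll -0.007232884823775043 dist 0.5101144529871269
```

View pics/d1.png

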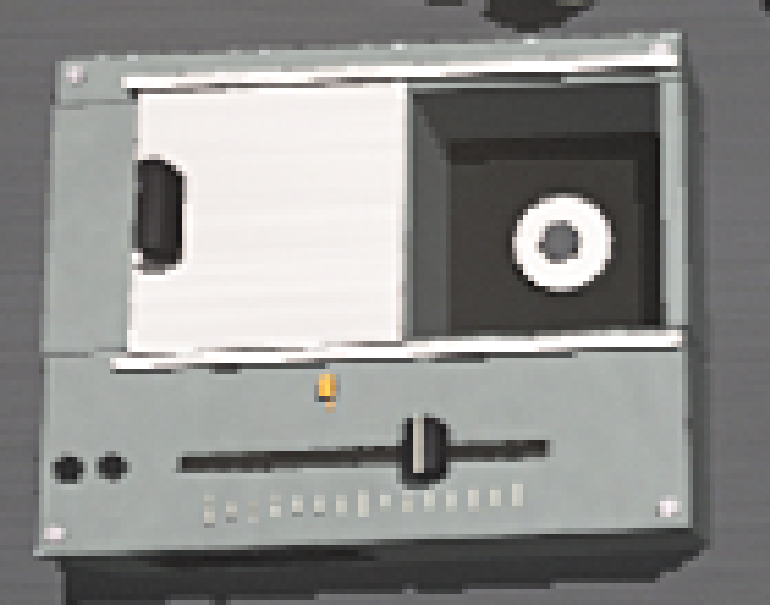

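View pics/d2.png

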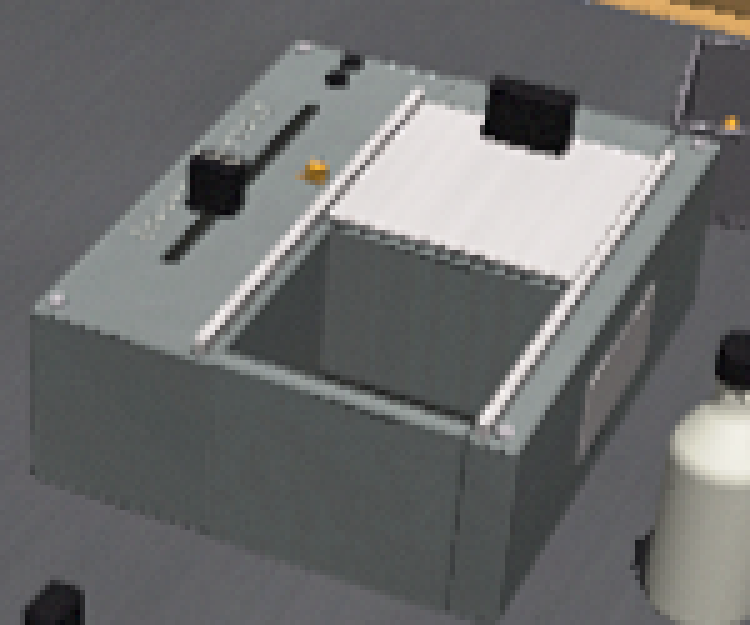

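View pics/d3.png

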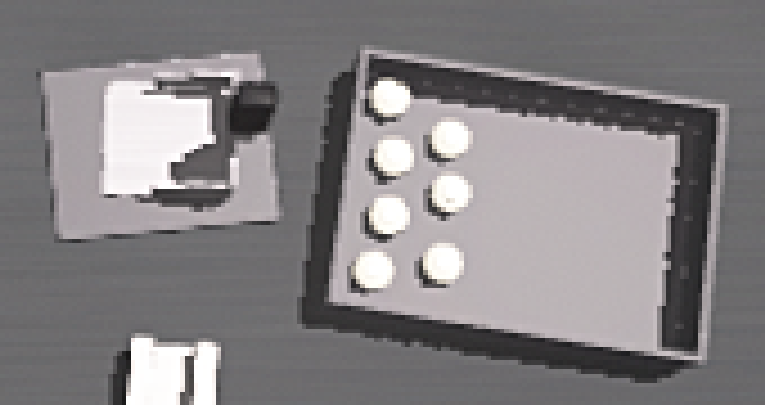

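```bash
python3 -m pendant '[[[0.43,0.268,0.059],0],[[0.43,0.268,0.059],0],[[0.43,0.268,0.059],0],[[0.43,0.268,0.059],0],[[0.43,0.268,0.059],0],[[0.43,0.268,0.059],0],[[0.43,0.268,0.059],0],[[0.43,0.268,0.059],0]]'; python3 -m pendant '[[[0.43,0.268,0.059],0],[[0,0,0],0]]' >/dev/null; python3 -c "
from h import *
go(.58,-.078,.0873,-.025)"
```

```text
t: 8.85
tool_pos: [0.5749, -0.0806, 0.2019]
tcp_rot: [2.252, 2.19, 0.001]
force: [1.2, -0.4, -0.6]
width: 0.0851
pos [ 0.577  -0.07    0.2002] jaw -0.009 q7 -0.155 w 0.0851 F [ 0.6748 -4.2258  1.0266] t 9.1
R [[0.009, 1.0, -0.0], [1.0, -0.009, 0.006], [0.006, -0.0, -1.0]]
shift [-0.0086  0.0031  0.1129] roll 0.01601885054215524 dist 0.11325277795319737
```

```bash
python3 -m pendant '[[[0,0,0],0],[[0,0,0],0]]'; python3 -c "
from h import *
go(.58,-.078,.0873,-.025)
s=grab('scene','e');crop(s,150,100,350,300,3,'e')"
```

```text
t: 9.35
tool_pos: [0.5741, -0.0831, 0.2021]
tcp_rot: [2.253, 2.189, 0.001]
force: [-0.3, -0.3, -0.5]
width: 0.0851
pos [ 0.5741 -0.0831  0.2021] jaw -0.0288 q7 -0.155 w 0.0851 F [-0.2542 -0.3175 -0.5495] t 9.35
R [[0.029, 1.0, 0.001], [1.0, -0.029, 0.0], [0.0, 0.0, -1.0]]
shift [0.0052 0.0057 0.1148] roll -0.003757557285946733 dist 0.1150722502801366
```

View pics/e.png

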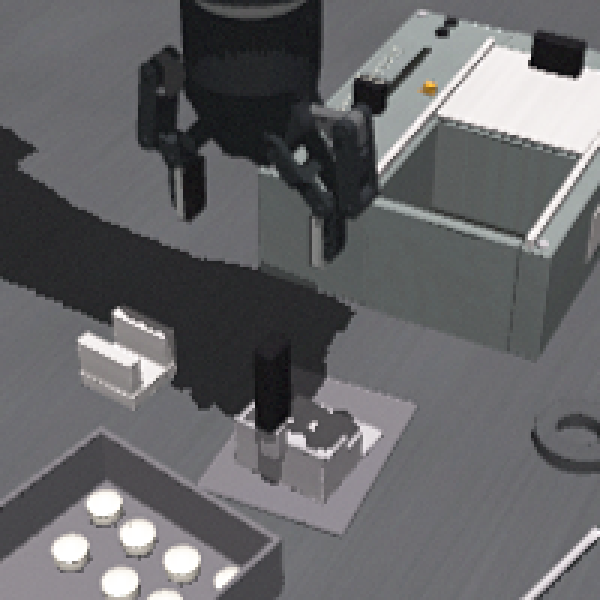

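```bash
python3 -c "
from h import *
print(px('scene',(234.5,179.3),.215),px('scene',(150+272/3,100+342/3),.132),px('scene',(241.6,213.4),.132))
"
```

```text
[ 0.576  -0.0883  0.215 ] [ 0.5831 -0.0808  0.132 ] [ 0.5837 -0.0785  0.132 ]
```

```bash
python3 -m pendant '[[[0.006,0.007,0.04],-0.004],[[0.006,0.007,0.09],-0.004],[[0.006,0.007,0.113],-0.004],[[0.006,0.007,0.113],-0.004],[[0.006,0.007,0.113],-0.004]]'; python3 -c "
from h import *
go(.58,-.078,.0873,-.025)
s=grab('scene','f');crop(s,180,160,300,280,5,'f');t=grab('top','f');crop(t,220,140,340,240,5,'ft')"
```

```text
t: 10.02
tool_pos: [0.5821, -0.078, 0.0898]
tcp_rot: [2.249, 2.193, 0.002]
force: [-0.6, -0.3, -0.0]
width: 0.0849
pos [ 0.5821 -0.078   0.0898] jaw -0.0254 q7 -0.219 w 0.0849 F [-0.5529 -0.2519 -0.0224] t 10.025
R [[0.025, 1.0, 0.001], [1.0, -0.025, 0.0], [0.0, 0.001, -1.0]]
shift [-0.0001 -0.0021  0.0025] roll -0.00037241426018752577 dist 0.0032977271329180016
```

View pics/f.png

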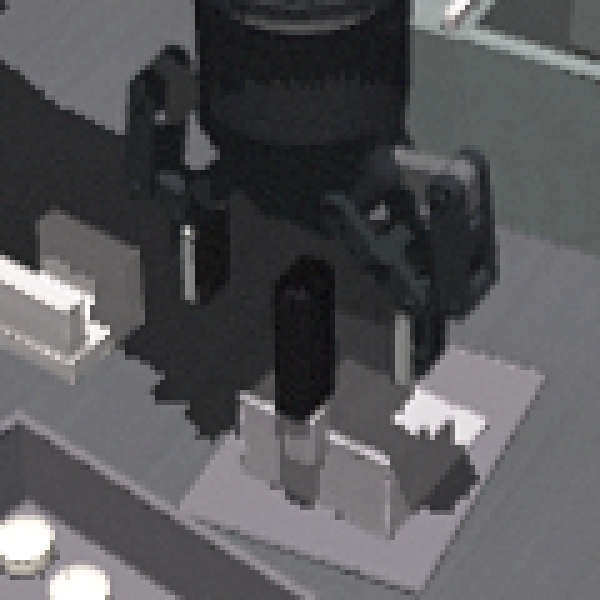

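```bash
python3 -m pendant '[[[0,0,0.001],0],[[0,0,0.001],0],[[0,0,0.001],0],[[0,0,0.001],0],[[0,0,0.001],0],[[0,0,0.001],0],[[0,0,0.001],0]]' 0; python3 -c "
from h import *
go(.58,-.078,.0873,-.025);print(ctrl.sense()['wrist_torque'])"; python3 -m pendant '[[[0,0,-0.03],0],[[0,0,-0.07],0],[[0,0,-0.07],0],[[0,0,-0.07],0]]';python3 -c "
from h import *
go(.58,-.078,.0873,-.025);print(ctrl.sense()['wrist_torque'])
s=grab('scene','g');crop(s,180,140,300,280,4,'g')"
```

```text
t: 11.0
tool_pos: [0.5814, -0.0785, 0.0877]
tcp_rot: [-2.25, -2.193, -0.0]
force: [-0.8, 0.1, 1.3]
width: 0.0151
pos [ 0.5814 -0.0785  0.0877] jaw -0.0258 q7 -0.22 w 0.0151 F [-0.7832  0.1392  1.2772] t 11.0
R [[0.026, 1.0, -0.0], [1.0, -0.026, 0.0], [0.0, -0.0, -1.0]]
shift [ 0.0004 -0.0014  0.0004] roll -0.0007954190887171642 dist 0.001550526560001829
[-0.0426  0.1744 -0.0224]
t: 11.5
tool_pos: [0.581, -0.0786, 0.1569]
tcp_rot: [-2.25, -2.192, 0.001]
force: [-0.1, -0.4, -3.2]
width: 0.0152
pos [ 0.581  -0.0786  0.1569] jaw -0.0259 q7 -0.184 w 0.0152 F [-0.0941 -0.3885 -3.1809] t 11.5
R [[0.026, 1.0, -0.001], [1.0, -0.026, 0.0], [0.0, -0.001, -1.0]]
shift [ 0.0005 -0.001   0.0696] roll -0.0008557138370925976 dist 0.06964808811600719
[-0.0679  0.0061 -0.0226]
```

View pics/g.png

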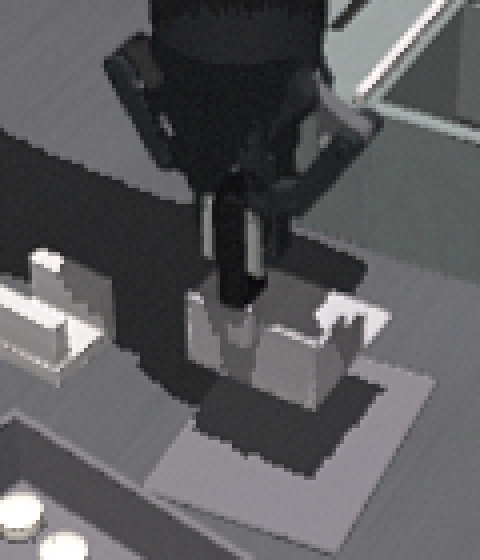

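```bash
cat >> h.py <<'E'
TC=np.array([.529,-.2472]);TA=-np.pi/2-.185
TX=np.array([np.cos(TA),np.sin(TA)]);TY=np.array([-TX[1],TX[0]])
def t2w(u,v): return TC+(u*TX+v*TY)/1000
def w2t(p): d=(np.asarray(p)[:2]-TC)*1000;return np.array([d@TX,d@TY])
def pieces(tag):
    f=grab("top",tag);o=[]
    m=(f.min(2)>185)
    for c,s in blobs(m[150:270,300:420],25,200):
        o.append(w2t(px("top",c+[300,150],.020)).round(1).tolist()+[int(s[4])])
    print(o);return f
def gos(ulip,v,dz,jaw=-.185):
    "scoop pose in tray frame (mm), dz m above floor"
    p=t2w(ulip+85,v);go(p[0],p[1],.0877+dz,jaw)
E
python3 - <<'E'
from h import *
f=cv2.imread("pics/top_d.png")
for c,s in blobs((f.min(2)>185)[150:270,300:420],25,200): print(w2t(px("top",c+[300,150],.020)),s[4])
gos(-30,37,.07)
gos(-30,37,.0)
E
```

```text
[ 72.23   182.5067] 162
[-88.4211  58.7629] 51
[-48.3587  39.8081] 64
[-81.7461  23.2161] 62
[-44.2381   5.8816] 65
[-79.9185 -13.7977] 64
[-84.8507 -48.7755] 64
[-43.7599 -38.2537] 64
[ -67.7846 -162.1751] 41
pos [ 0.5808 -0.0785  0.1566] jaw -0.0258 q7 -0.184 w 0.0153 F [ 0.3792  0.7023 -3.2788] t 11.55
R [[0.026, 1.0, -0.002], [1.0, -0.026, 0.0], [0.0, -0.002, -1.0]]
shift [-0.2301 -0.0196 -0.0011] roll 0.15920967854224255 dist 0.23098061008667634
pos [ 0.5808 -0.0785  0.1566] jaw -0.0258 q7 -0.184 w 0.0153 F [ 0.3792  0.7023 -3.2788] t 11.55
R [[0.026, 1.0, -0.002], [1.0, -0.026, 0.0], [0.0, -0.002, -1.0]]
shift [-0.2302 -0.0195  0.0689] roll 0.15920967854224255 dist 0.24102524969490127
```

```bash
python3 -m pendant '[[[-0.05,-0.004,0],0.04],[[-0.1,-0.008,0],0.08],[[-0.15,-0.012,0],0.12],[[-0.2,-0.018,0],0.159],[[-0.24,-0.022,0],0.159],[[-0.245,-0.023,0],0.159],[[-0.245,-0.023,0],0.159]]'; python3 -c "
from h import *
gos(-15,35,0.002)"
```

```text
t: 12.42
tool_pos: [0.5518, -0.3223, 0.1565]
tcp_rot: [-2.416, -2.006, 0.0]
force: [0.3, 1.2, -2.6]
width: 0.0153
pos [ 0.5518 -0.3223  0.1565] jaw -0.1849 q7 0.1 w 0.0153 F [ 0.3476  1.158  -2.6142] t 12.425
R [[0.184, 0.983, -0.001], [0.983, -0.184, 0.001], [0.001, -0.001, -1.0]]
shift [-0.0005 -0.0011  0.0668] roll 0.00010205688443343242 dist 0.06684256566989838
```

```bash
python3 -m pendant '[[[0,-0.001,0.03],0],[[0,-0.001,0.055],0],[[0,-0.001,0.067],0],[[0,-0.001,0.069],0],[[0,-0.001,0.07],0],[[0,-0.001,0.07],0]]'; python3 -c "
from h import *
gos(-105,35,0)
s=grab('scene','h');crop(s,90,180,300,370,3.2,'h')"
```

```text
t: 13.18
tool_pos: [0.5516, -0.3227, 0.0884]
tcp_rot: [2.416, 2.006, 0.001]
force: [0.3, 0.0, -3.0]
width: 0.0153
pos [ 0.5516 -0.3227  0.0884] jaw -0.1848 q7 0.077 w 0.0153 F [ 0.273   0.0455 -3.0277] t 13.175
R [[0.184, 0.983, 0.001], [0.983, -0.184, -0.0], [-0.0, 0.001, -1.0]]
shift [ 0.0901 -0.0011  0.0007] roll 0.00021939908276835673 dist 0.09008051461095923
```

View pics/h.png

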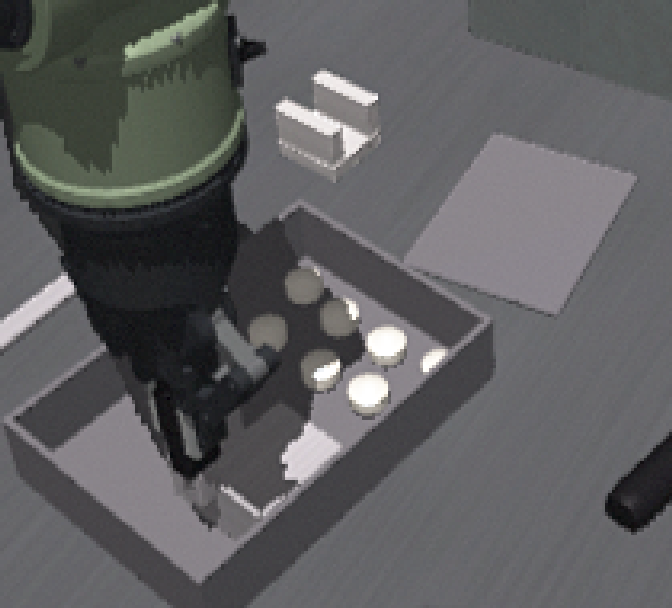

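```bash
python3 -m pendant '[[[0,0,0.0015],0],[[0,0,0.0015],0],[[0.01,0,0.0015],0],[[0.022,0,0.0015],0],[[0.034,0,0.0015],0],[[0.046,0,0.0015],0],[[0.055,0,0.0015],0],[[0.055,0,0.0015],0]]'; python3 -c "
from h import *
gos(-105,35,0)
s=grab('scene','i');crop(s,90,180,300,370,3.2,'i')"
```

```text
t: 14.22
tool_pos: [0.5626, -0.269, 0.0877]
tcp_rot: [2.414, 2.005, 0.002]
force: [1.4, -1.1, 10.2]
width: 0.0157
pos [ 0.5626 -0.269   0.0877] jaw -0.1845 q7 -0.013 w 0.0157 F [ 1.3835 -1.0597 10.2368] t 14.225
R [[0.183, 0.983, 0.003], [0.983, -0.183, -0.001], [-0.001, 0.003, -1.0]]
shift [ 0.0352 -0.002  -0.0001] roll 0.000462053936826301 dist 0.035267861356161674
```

View pics/i.png

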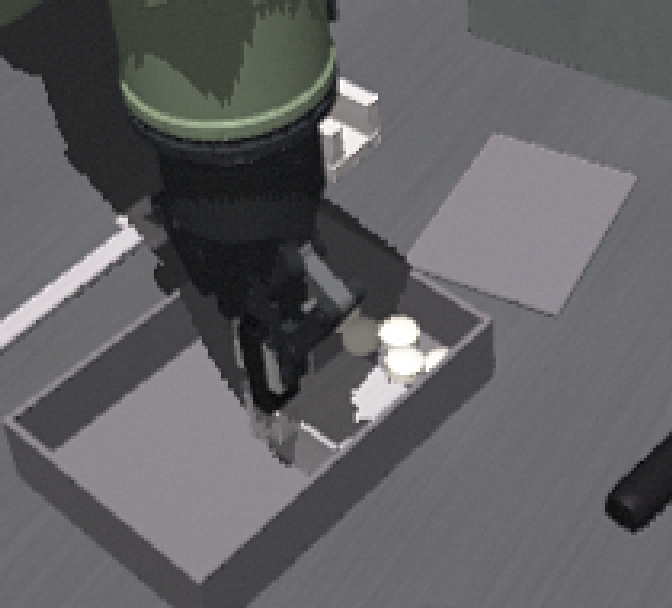

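```bash
python3 -m pendant '[[[0.006,-0.001,-0.0007],0],[[0.012,-0.001,-0.0007],0],[[0.018,-0.001,-0.0007],0],[[0.024,-0.001,-0.0007],0],[[0.03,-0.001,-0.0007],0],[[0.033,-0.001,-0.0007],0],[[0.033,-0.001,-0.0007],0]]'; python3 -c "
from h import *
gos(-106,35,0)
s=grab('scene','j');crop(s,130,180,300,330,4,'j');t=grab('top','j');crop(t,280,140,400,260,5,'jt')"
```

```text
t: 15.15
tool_pos: [0.5669, -0.2364, 0.0877]
tcp_rot: [2.416, 2.006, 0.001]
force: [0.1, -3.1, 7.6]
width: 0.0154
pos [ 0.5669 -0.2364  0.0877] jaw -0.1849 q7 -0.066 w 0.0154 F [ 0.0858 -3.1241  7.6069] t 15.15
R [[0.184, 0.983, 0.001], [0.983, -0.184, -0.001], [-0.001, 0.002, -1.0]]
shift [ 0.0034 -0.0003 -0.    ] roll 0.00012193769010337974 dist 0.0034169694116230327
```

View pics/j.png

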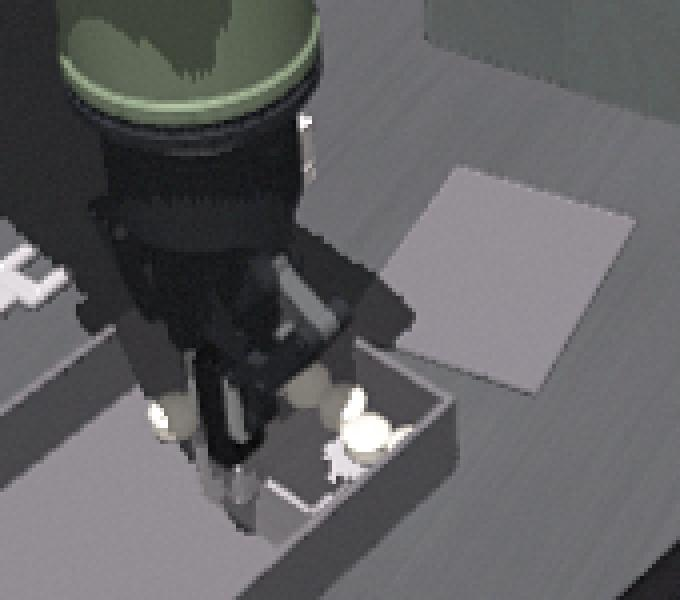

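View pics/jt.png

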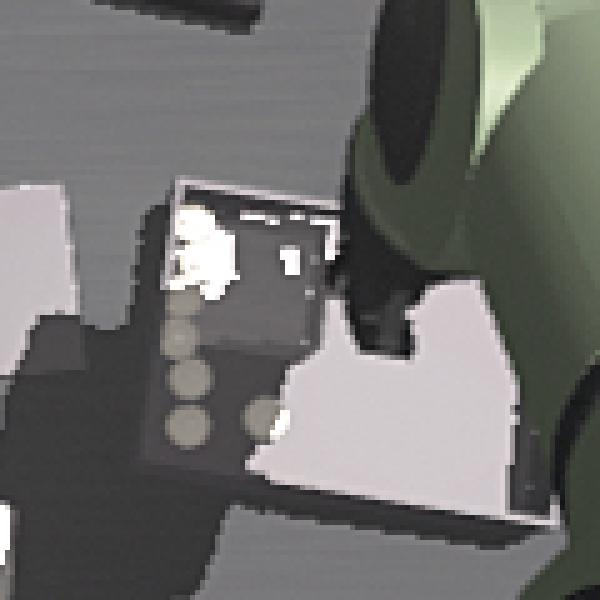

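```bash
python3 -m pendant '[[[0.002,0,0],0],[[0.004,0,0],0],[[0.005,0,0],0],[[0.005,0,0],0]]'; python3 -c "
from h import *
gos(-106,35,0)
s=grab('scene','j');crop(s,130,180,300,330,4,'j');t=grab('top','j');crop(t,280,140,400,260,5,'jt')"
```

```text
t: 15.75
tool_pos: [0.5678, -0.232, 0.0877]
tcp_rot: [2.416, 2.005, 0.0]
force: [0.4, -6.7, 7.6]
width: 0.0155
pos [ 0.5678 -0.232   0.0877] jaw -0.1854 q7 -0.075 w 0.0155 F [ 0.4053 -6.6939  7.5519] t 15.75
R [[0.184, 0.983, 0.002], [0.983, -0.184, -0.001], [-0.001, 0.002, -1.0]]
shift [-0.0011 -0.0003  0.    ] roll -0.0003949065008272967 dist 0.0011388769907157553
```

View pics/j.png

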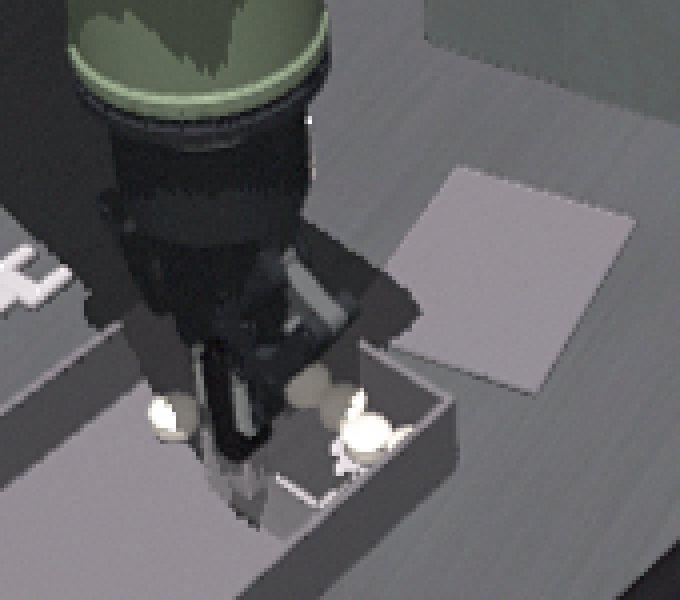

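View pics/jt.png

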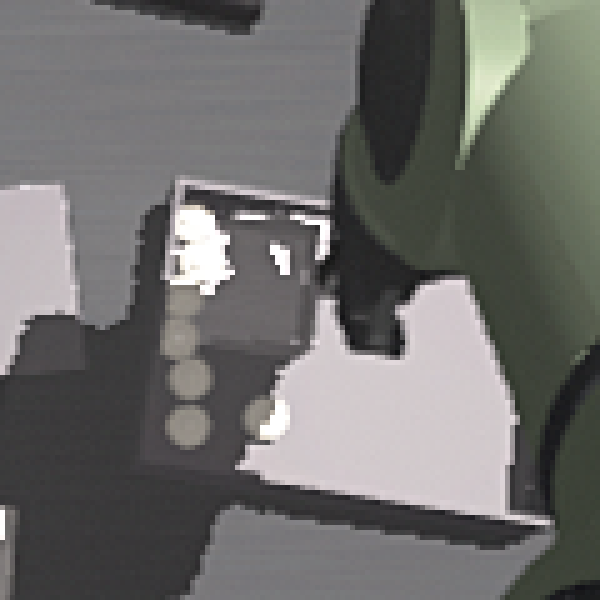

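```bash
python3 -m pendant '[[[-0.002,0,0],0],[[-0.002,0,-0.004],0],[[-0.002,0,-0.012],0],[[-0.002,0,-0.025],0],[[-0.002,0,-0.04],0],[[-0.002,0,-0.055],0],[[-0.002,0,-0.07],0],[[-0.002,0,-0.07],0]]'; python3 -c "
from h import *
gos(-106,35,0.1)
s=grab('scene','k');crop(s,130,140,300,330,3.5,'k');t=grab('top','k');crop(t,280,140,400,260,5,'kt')"
```

```text
t: 16.85
tool_pos: [0.5675, -0.2332, 0.1583]
tcp_rot: [2.416, 2.006, 0.002]
force: [0.7, 0.1, -3.9]
width: 0.0154
pos [ 0.5675 -0.2332  0.1583] jaw -0.1848 q7 -0.044 w 0.0154 F [ 0.7411  0.1347 -3.9313] t 16.85
R [[0.184, 0.983, 0.002], [0.983, -0.184, -0.001], [-0.0, 0.002, -1.0]]
shift [ 0.0002 -0.0002 -0.0294] roll 0.00017055084431949474 dist 0.02942891352946128
```

View pics/k.png

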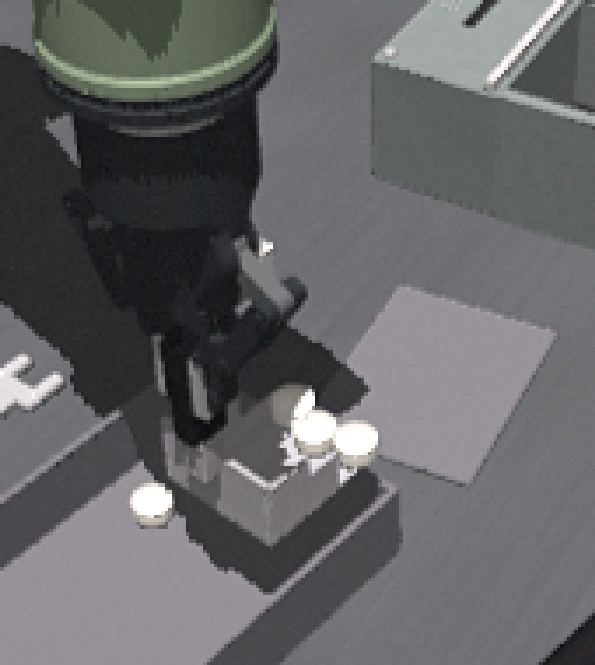

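View pics/kt.png

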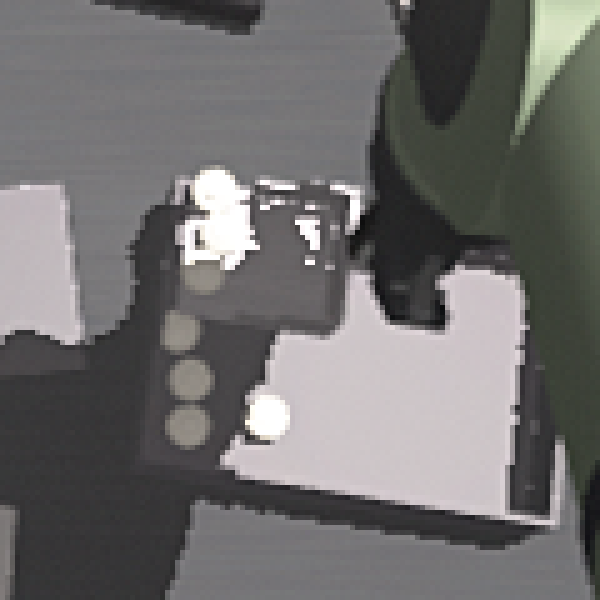

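```bash
python3 -m pendant '[[[0.006,0,-0.002],0],[[0.02,0,-0.006],-0.02],[[0.042,0,-0.012],-0.05],[[0.068,0.001,-0.018],-0.08],[[0.095,0.001,-0.024],-0.11],[[0.119,0.002,-0.029],-0.14],[[0.139,0.002,-0.032],-0.17],[[0.155,0.002,-0.034],-0.19]]'; python3 -m pendant '[[[0.013,0,-0.001],-0.01],[[0.022,0,-0.001],-0.015],[[0.028,0,-0.001],-0.015],[[0.031,0,-0.001],-0.015],[[0.032,0,-0.001],-0.015],[[0.032,0,-0.001],-0.015]]'; python3 -c "
from h import *
go(.605,-.045,.1937,.02)
s=grab('scene','l');crop(s,160,80,340,290,3,'l');t=grab('top','l');crop(t,200,130,330,240,5,'lt')"
```

```text
t: 17.95
tool_pos: [0.5976, -0.0797, 0.191]
tcp_rot: [-2.213, -2.229, -0.0]
force: [-0.3, -0.3, -4.5]
width: 0.0151
t: 18.7
tool_pos: [0.5972, -0.0493, 0.1918]
tcp_rot: [-2.199, -2.243, 0.0]
force: [0.3, 0.1, -3.3]
width: 0.0154
pos [ 0.5972 -0.0493  0.1918] jaw 0.0198 q7 -0.175 w 0.0154 F [ 0.338   0.0729 -3.2906] t 18.7
R [[-0.02, 1.0, -0.0], [1.0, 0.02, 0.0], [0.0, -0.0, -1.0]]
shift [ 0.0041  0.0079 -0.0019] roll -0.00024553380515079937 dist 0.009114868430283559
```

View pics/l.png

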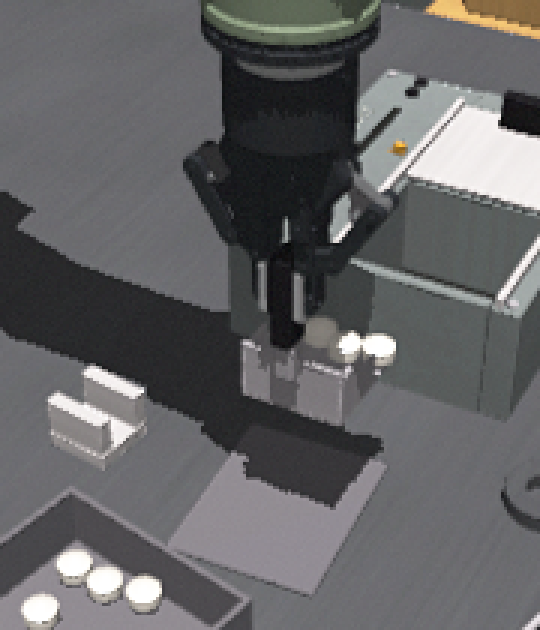

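View pics/lt.png

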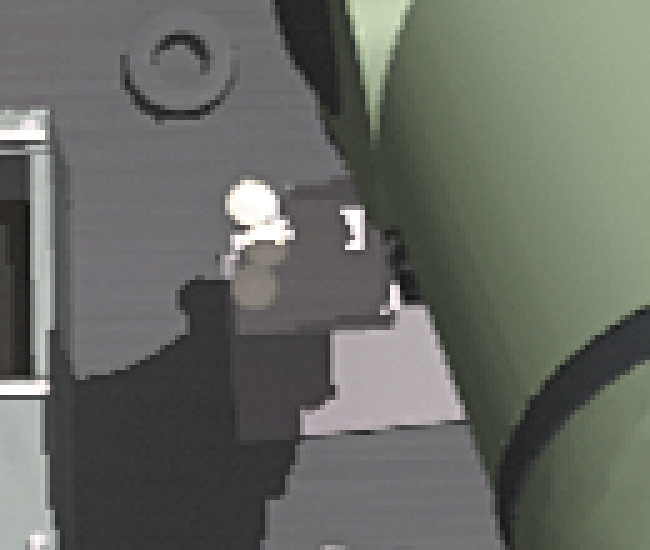

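```bash
python3 -m pendant '[[[0.004,0.001,0],0],[[0.014,0.003,0],0],[[0.027,0.005,0],0],[[0.039,0.007,0],0],[[0.047,0.009,0],0],[[0.052,0.009,0],0],[[0.054,0.009,0],0],[[0.054,0.009,0],0]]'; python3 -m pendant '[[[0.06,0,0],0],[[0.115,0,0],0],[[0.053,0,0],0],[[-0.009,0,0],0],[[-0.07,0,0],0],[[-0.07,0,0],0],[[-0.07,0,0],0]]'; python3 -c "
from h import *
go(.605,-.045,.1937,.02)
s=grab('scene','m');crop(s,160,80,360,290,3,'m');t=grab('top','m');crop(t,150,130,330,240,4.4,'mt')"
```

```text
t: 19.8
tool_pos: [0.6051, 0.005, 0.1919]
tcp_rot: [-2.199, -2.244, 0.0]
force: [0.2, -0.2, -3.4]
width: 0.0154
t: 20.68
tool_pos: [0.6065, -0.0648, 0.1919]
tcp_rot: [-2.2, -2.243, -0.001]
force: [0.1, 0.3, -2.4]
width: 0.0152
pos [ 0.6065 -0.0648  0.1919] jaw 0.0194 q7 -0.147 w 0.0152 F [ 0.1427  0.2908 -2.4246] t 20.675
R [[-0.019, 1.0, 0.0], [1.0, 0.019, 0.001], [0.001, 0.0, -1.0]]
shift [ 0.0199 -0.0011 -0.0018] roll -0.0005718217042340878 dist 0.019965480904681143
```

View pics/m.png

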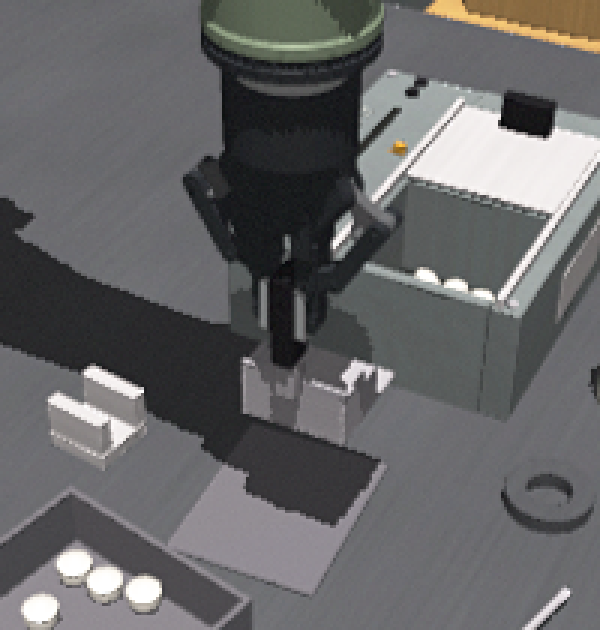

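View pics/mt.png

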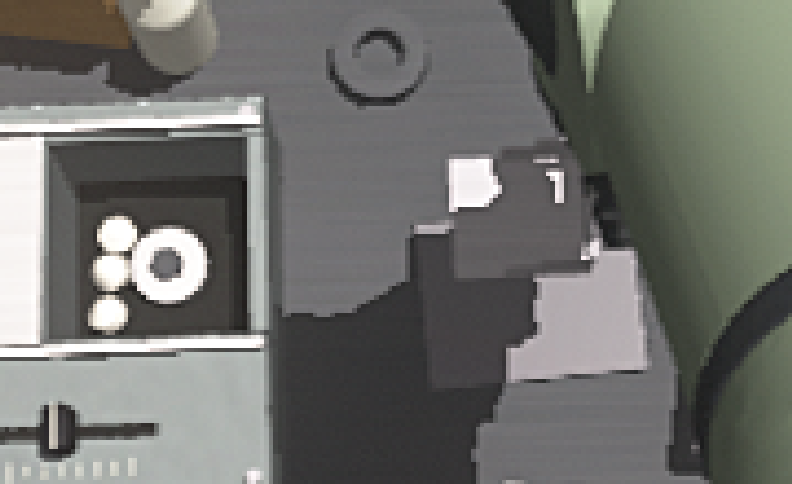

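Run:
```python
from h import *
for p in ((180,332),(190,380),(188,426),(267,417)): print(w2t(px("top",np.array(p)/5+[280,140],.020)))
gos(-15,-35,.09)
```

```text
[-96.0559  -0.5787]
[-87.1722 -26.3697]
[-85.0083 -51.8476]
[-42.8899 -39.9887]
pos [ 0.6065 -0.0636  0.1919] jaw 0.0216 q7 -0.147 w 0.0154 F [ 0.5622  0.2264 -2.4173] t 20.775
R [[-0.022, 1.0, 0.0], [1.0, 0.022, 0.001], [0.001, 0.0, -1.0]]
shift [-0.2432 -0.1301  0.0141] roll 0.20662898367001814 dist 0.27619288126239705
```

```bash
python3 -m pendant '[[[-0.05,-0.025,0],0.05],[[-0.11,-0.055,0],0.1],[[-0.17,-0.085,0],0.15],[[-0.22,-0.11,0.01],0.207],[[-0.245,-0.122,0.014],0.207],[[-0.245,-0.122,0.014],0.207],[[-0.245,-0.122,0.014],0.207],[[-0.245,-0.122,0.014],0.207]]'; python3 -c "
from h import *
gos(-15,-27,0.0)"
```

```text
t: 21.78
tool_pos: [0.4904, -0.3108, 0.178]
tcp_rot: [2.417, 2.007, 0.001]
force: [-0.1, -0.6, -2.9]
width: 0.0152
pos [ 0.4904 -0.3108  0.178 ] jaw -0.1845 q7 0.14 w 0.0152 F [-0.0543 -0.6364 -2.9005] t 21.775
R [[0.183, 0.983, 0.0], [0.983, -0.183, 0.0], [0.0, 0.0, -1.0]]
shift [-0.0004 -0.0008  0.0903] roll 0.0005050477690082822 dist 0.09032947438185243
```

```bash
python3 -m pendant '[[[0,-0.001,0.03],0],[[0,-0.001,0.06],0],[[0,-0.001,0.08],0],[[0,-0.001,0.088],0],[[0,-0.001,0.0905],0],[[0,-0.001,0.0905],0],[[0,-0.001,0.0905],0]]'; python3 -c "
from h import *
gos(-105,-27,0.0)
s=grab('scene','n');crop(s,90,180,300,370,3.2,'n')"
```

```text
t: 22.65
tool_pos: [0.4889, -0.3121, 0.088]
tcp_rot: [2.418, 2.004, 0.001]
force: [0.2, -0.4, -1.9]
width: 0.0152
pos [ 0.4889 -0.3121  0.088 ] jaw -0.1867 q7 0.102 w 0.0152 F [ 0.2326 -0.3612 -1.8634] t 22.65
R [[0.186, 0.983, 0.001], [0.983, -0.186, -0.0], [-0.0, 0.001, -1.0]]
shift [0.0912 0.0003 0.0003] roll -0.001691796194236872 dist 0.0911755552880438
```

View pics/n.png

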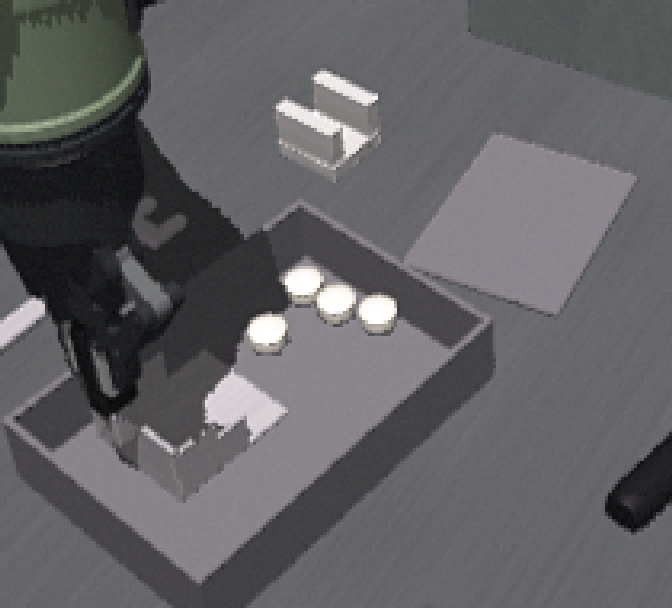

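```bash
python3 -m pendant '[[[0,0,0.001],0],[[0.01,0,0.001],0],[[0.022,0,0.001],0],[[0.034,0,0.001],0],[[0.046,0,0.001],0],[[0.056,0,0.001],0],[[0.062,0,0.001],0],[[0.066,0,0.001],0]]'; python3 -m pendant '[[[0.006,0,0],0],[[0.012,0,0],0],[[0.018,0,0],0],[[0.023,0,0],0],[[0.026,0,0],0],[[0.028,0,0],0],[[0.028,0,0],0]]';python3 -c "
from h import *
gos(-106,-27,0.0)
s=grab('scene','o');crop(s,130,180,300,330,4,'o');t=grab('top','o');crop(t,280,140,400,260,5,'ot')"
```

```text
t: 23.7
tool_pos: [0.502, -0.2489, 0.0879]
tcp_rot: [2.417, 2.001, 0.001]
force: [0.3, -10.3, 14.2]
width: 0.0154
t: 24.58
tool_pos: [0.5072, -0.2215, 0.0878]
tcp_rot: [2.417, 2.001, 0.001]
force: [1.1, -8.9, 11.5]
width: 0.0153
pos [ 0.5072 -0.2215  0.0878] jaw -0.1879 q7 -0.065 w 0.0153 F [ 1.1124 -8.9289 11.544 ] t 24.575
R [[0.187, 0.982, 0.003], [0.982, -0.187, -0.003], [-0.002, 0.004, -1.0]]
shift [-0.0002 -0.0009  0.0001] roll -0.002925416103157774 dist 0.0008871645380522956
```

View pics/o.png

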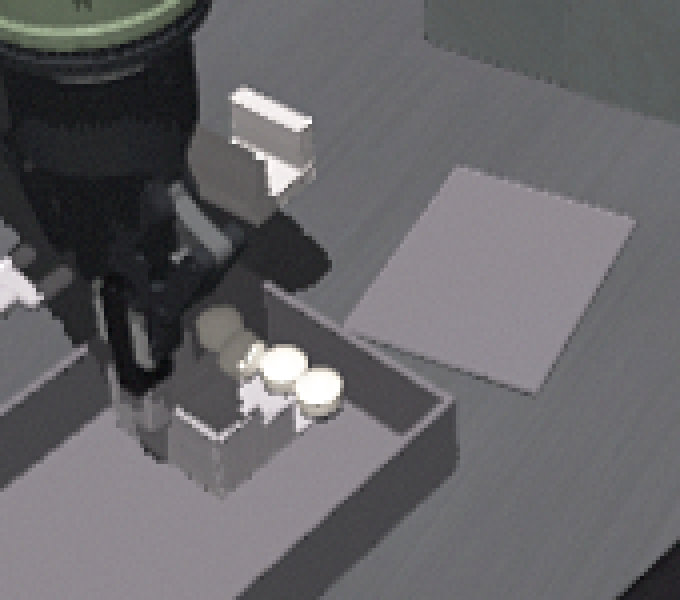

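View pics/ot.png

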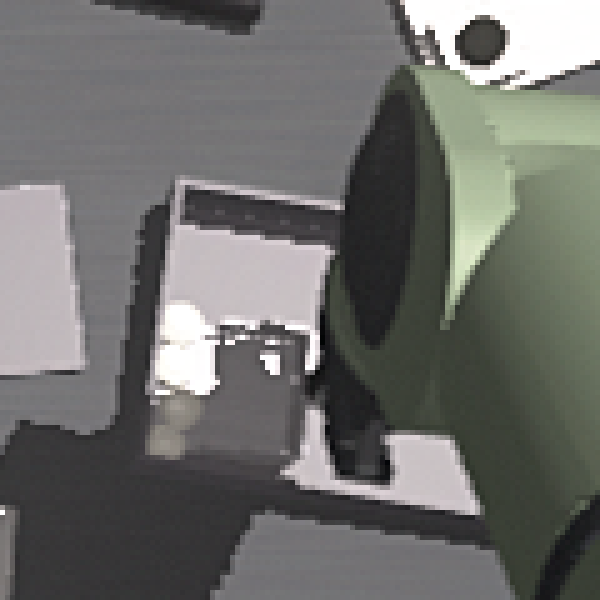

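```bash
python3 -m pendant '[[[-0.002,0,0],0],[[-0.002,0,-0.004],0],[[-0.002,0,-0.01],0],[[-0.002,0,-0.02],0],[[-0.002,0,-0.03],0],[[-0.002,0,-0.036],0],[[-0.002,0,-0.04],0],[[-0.002,0,-0.04],0]]'; python3 -c "
from h import *
gos(-106,-27,0.1)
s=grab('scene','p');crop(s,130,140,300,330,3.5,'p');t=grab('top','p');crop(t,280,140,400,260,5,'pt')"
```

```text
t: 25.68
tool_pos: [0.5056, -0.2216, 0.1265]
tcp_rot: [2.419, 2.005, 0.0]
force: [-0.0, -0.5, -3.3]
width: 0.0154
pos [ 0.5056 -0.2216  0.1265] jaw -0.1868 q7 -0.042 w 0.0154 F [-0.0235 -0.5174 -3.3036] t 25.675
R [[0.186, 0.983, 0.0], [0.983, -0.186, 0.0], [0.0, 0.0, -1.0]]
shift [ 0.0002  0.0007 -0.0612] roll -0.0017775349895137182 dist 0.06115796823789905
```

View pics/p.png

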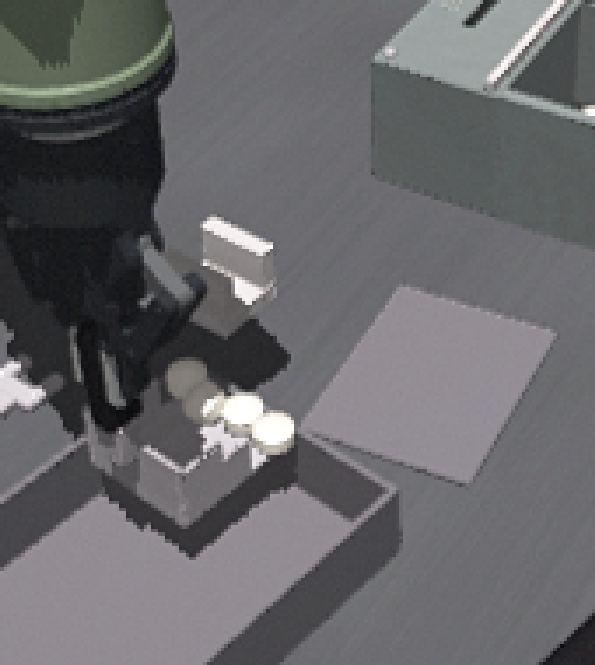

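View pics/pt.png

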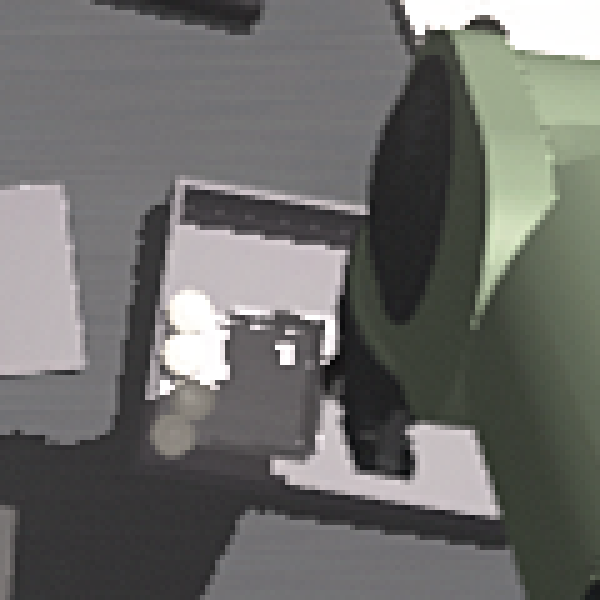

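```bash
python3 -m pendant '[[[0,0,-0.004],0],[[0,0,-0.013],0],[[0,0,-0.025],0],[[0,0,-0.038],0],[[0,0,-0.05],0],[[0,0,-0.059],0],[[0,0,-0.064],0],[[0,0,-0.066],0]]'; python3 -m pendant '[[[0.003,0.001,0],0],[[0.01,0.003,0],-0.01],[[0.022,0.007,0],-0.025],[[0.038,0.013,0],-0.045],[[0.057,0.019,0],-0.065],[[0.077,0.026,0],-0.085],[[0.097,0.033,0],-0.105],[[0.116,0.04,0],-0.125]]'; python3 -c "
from h import *
go(.605,-.045,.1937,.02)"
```

```text
t: 26.78
tool_pos: [0.5056, -0.2217, 0.1925]
tcp_rot: [-2.419, -2.005, -0.0]
force: [0.0, -0.3, -4.3]
width: 0.0154
t: 27.78
tool_pos: [0.5672, -0.1136, 0.1923]
tcp_rot: [-2.287, -2.154, -0.0]
force: [-0.4, 0.2, -3.9]
width: 0.0153
pos [ 0.5672 -0.1136  0.1923] jaw -0.06 q7 -0.122 w 0.0153 F [-0.3762  0.2396 -3.923 ] t 27.775
R [[0.06, 0.998, -0.0], [0.998, -0.06, 0.0], [0.0, -0.0, -1.0]]
shift [ 0.0707  0.0336 -0.0014] roll -0.0800142685216485 dist 0.07833318465131602
```

```bash
python3 -m pendant '[[[0.017,0.007,0],-0.02],[[0.031,0.014,0],-0.038],[[0.043,0.02,0],-0.053],[[0.052,0.025,0],-0.065],[[0.059,0.028,0],-0.073],[[0.064,0.03,0],-0.077],[[0.066,0.031,0],-0.078],[[0.066,0.031,0],-0.078]]'; python3 -c "
from h import *
go(.605,.005,.1937,.02)
s=grab('scene','q');crop(s,160,80,340,290,3,'q');t=grab('top','q');crop(t,200,130,330,240,5,'qt')"
```

```text
t: 28.78
tool_pos: [0.6014, -0.0513, 0.1924]
tcp_rot: [-2.204, -2.239, 0.0]
force: [-1.0, 0.2, -3.6]
width: 0.0152
pos [ 0.6014 -0.0513  0.1924] jaw 0.016 q7 -0.167 w 0.0152 F [-1.0387  0.2415 -3.6042] t 28.775
R [[-0.016, 1.0, -0.0], [1.0, 0.016, 0.0], [0.0, -0.0, -1.0]]
shift [ 0.0562  0.0045 -0.0013] roll -0.003978887521146612 dist 0.05640665469830135
```

View pics/q.png

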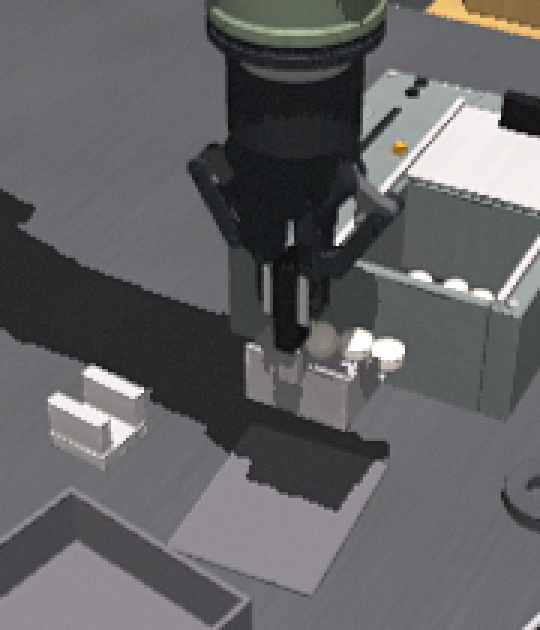

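View pics/qt.png

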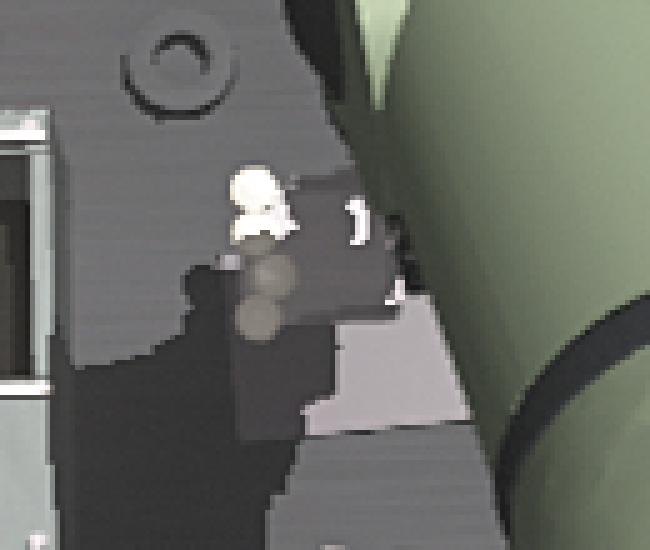

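```bash
python3 -m pendant '[[[0.003,0,0],0],[[0.01,0.001,0],-0.004],[[0.022,0.002,0],-0.004],[[0.038,0.003,0],-0.004],[[0.056,0.004,0],-0.004],[[0.075,0.005,0],-0.004],[[0.095,0.005,0],-0.004],[[0.114,0.005,0],-0.004]]'; python3 -m pendant '[[[0.018,0,0],0],[[0.034,0,0],0],[[0.047,0,0],0],[[0.057,0,0],0],[[0.065,0,0],0],[[0.07,0,0],0],[[0.072,0,0],0],[[0.072,0,0],0]]';  python3 -c "
from h import *
go(.603,.137,.1937,.02)
s=grab('scene','r');crop(s,180,40,380,250,3,'r')"
```

```text
t: 29.88
tool_pos: [0.6045, 0.0646, 0.1924]
tcp_rot: [-2.198, -2.244, -0.0]
force: [0.2, 0.1, -3.5]
width: 0.0156
t: 30.88
tool_pos: [0.6032, 0.1347, 0.1924]
tcp_rot: [-2.199, -2.243, 0.0]
force: [-0.4, -0.8, -3.4]
width: 0.0157
pos [0.6032 0.1347 0.1924] jaw 0.0199 q7 -0.476 w 0.0157 F [-0.4116 -0.7626 -3.3502] t 30.875
R [[-0.02, 1.0, -0.0], [1.0, 0.02, -0.0], [-0.0, -0.0, -1.0]]
shift [ 0.0023 -0.0001 -0.0013] roll -5.027723137263074e-05 dist 0.002665792072734315
```

View pics/r.png

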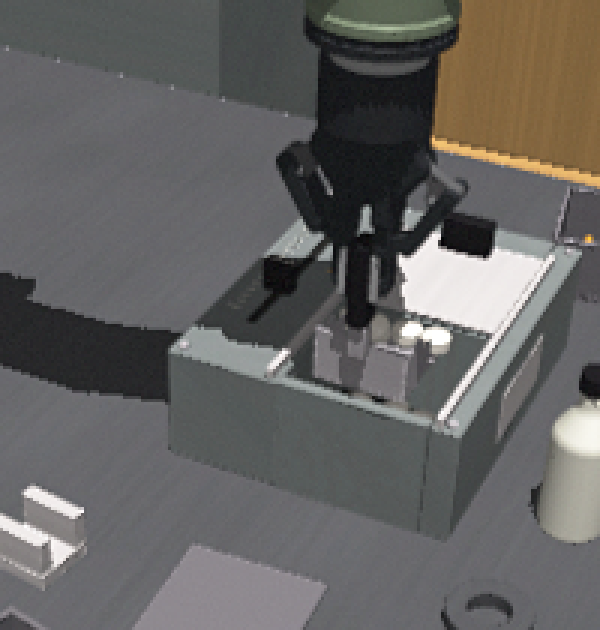

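```bash
python3 -m pendant '[[[-0.0625,0,0],0],[[-0.125,0,0],0],[[-0.18,0,0],0],[[-0.2,0,0],0],[[-0.2,0,0],0],[[-0.2,0,0],0]]';  python3 -c "
from h import *
go(.5814,-.0785,.0877,-.0258)
s=grab('scene','s');crop(s,160,80,360,290,3,'s');t=grab('top','s');crop(t,150,130,330,240,4.4,'st')"
```

```text
t: 31.68
tool_pos: [0.6073, -0.0636, 0.1924]
tcp_rot: [-2.197, -2.245, -0.001]
force: [-0.5, 0.3, -2.5]
width: 0.0153
pos [ 0.6073 -0.0636  0.1924] jaw 0.0216 q7 -0.14 w 0.0153 F [-0.493   0.3321 -2.4786] t 31.675
R [[-0.022, 1.0, 0.0], [1.0, 0.022, 0.001], [0.001, 0.0, -1.0]]
shift [-0.0145 -0.0262  0.1047] roll 0.0473955352493407 dist 0.10892041775964985
```

View pics/s.png

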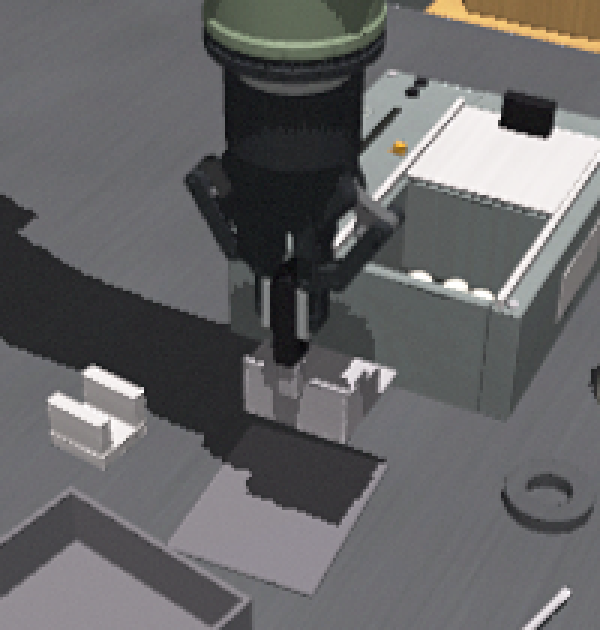

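View pics/st.png

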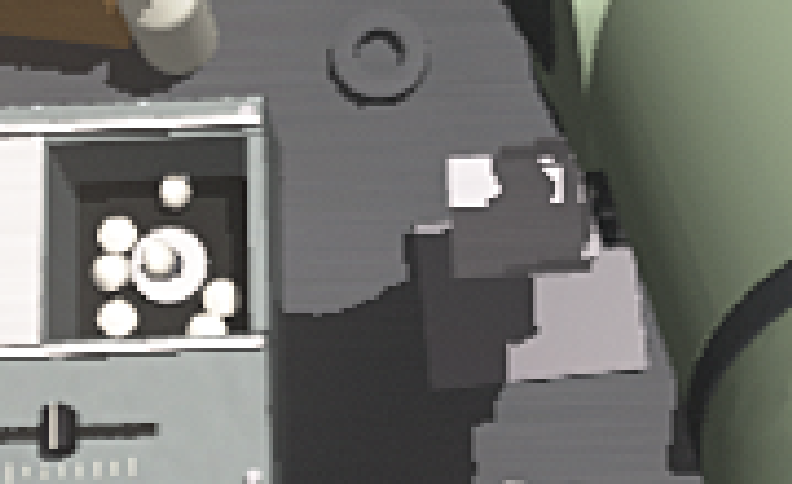

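```bash
python3 -m pendant '[[[-0.008,-0.014,0.02],0.024],[[-0.014,-0.026,0.05],0.047],[[-0.014,-0.026,0.08],0.047],[[-0.014,-0.026,0.097],0.047],[[-0.014,-0.026,0.103],0.047],[[-0.014,-0.026,0.105],0.047],[[-0.014,-0.026,0.105],0.047]]';  python3 -c "
from h import *
go(.5814,-.0785,.0877,-.0258)
s=grab('scene','u');crop(s,180,160,300,280,5,'u')"
```

```text
t: 32.65
tool_pos: [0.582, -0.0795, 0.0881]
tcp_rot: [2.25, 2.191, 0.001]
force: [-0.2, 0.2, -3.2]
width: 0.0154
pos [ 0.582  -0.0795  0.0881] jaw -0.0267 q7 -0.207 w 0.0154 F [-0.2426  0.1556 -3.181 ] t 32.65
R [[0.027, 1.0, 0.001], [1.0, -0.027, 0.0], [0.0, 0.001, -1.0]]
shift [ 0.001  -0.0006  0.0004] roll -0.0009042442206323997 dist 0.0011752467243154742
```

View pics/u.png

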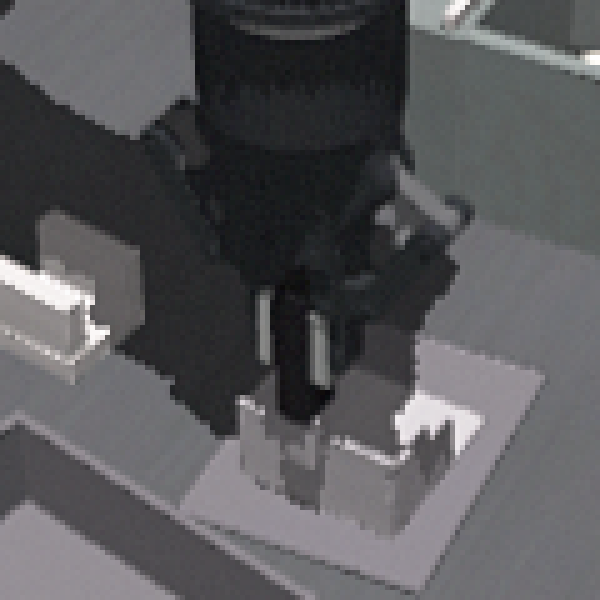

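```bash
python3 -m pendant '[[[0,0,0.001],0],[[0,0,0.001],0]]'; python3 -m pendant '[[[0,0,0],0],[[0,0,0],0],[[0,0,0],0],[[0,0,0],0],[[0,0,-0.03],0],[[0,0,-0.08],0],[[0,0,-0.13],0],[[0,0,-0.15],0]]' 0.085;  python3 -c "
from h import *
go(.599,.36,.25,np.pi/2+.02)
s=grab('scene','v');crop(s,180,140,300,280,4,'v')"
```

```text
t: 32.95
tool_pos: [0.582, -0.0797, 0.0876]
tcp_rot: [2.25, 2.19, 0.001]
force: [-3.8, -1.1, 12.7]
width: 0.0154
t: 33.95
tool_pos: [0.5823, -0.0796, 0.2393]
tcp_rot: [2.249, 2.19, 0.004]
force: [0.1, -0.0, -0.3]
width: 0.085
pos [ 0.5823 -0.0796  0.2393] jaw -0.0269 q7 -0.138 w 0.085 F [ 0.1432 -0.0048 -0.3098] t 33.95
R [[0.027, 1.0, 0.003], [1.0, -0.027, -0.0], [-0.0, 0.003, -1.0]]
shift [ 0.4399  0.0049 -0.0107] roll 1.5238894958220346 dist 0.44003733052584204
```

View pics/v.png

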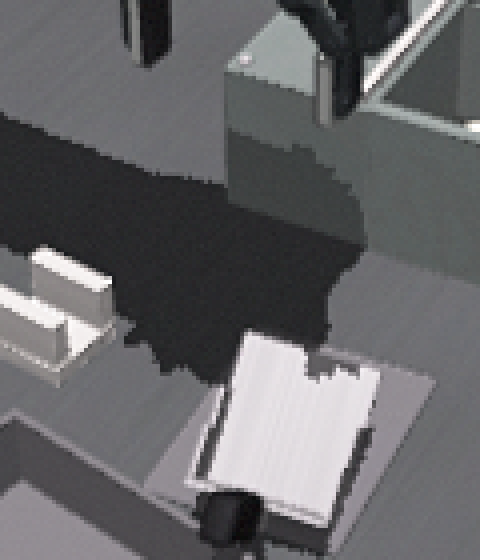

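```bash
python3 -m pendant '[[[0,0,0],0],[[0,0,0],0]]'; python3 -c "
from h import *
s=grab('scene','w');crop(s,130,160,310,310,4.4,'w');t=grab('top','w');crop(t,230,150,350,250,5,'wt')"
```

```text
t: 34.25
tool_pos: [0.581, -0.0795, 0.2353]
tcp_rot: [-2.25, -2.191, 0.001]
force: [-0.1, -0.1, 0.1]
width: 0.085
```

View pics/w.png

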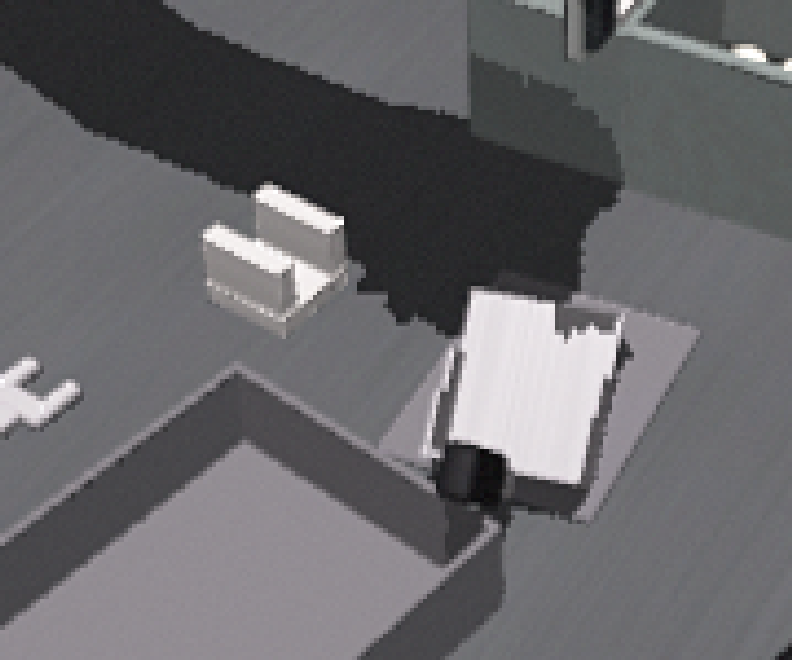

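View pics/wt.png

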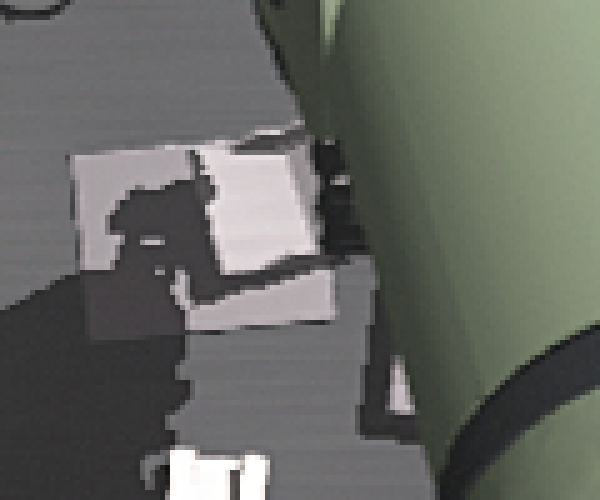

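```bash
python3 -m pendant '[[[-0.43,-0.28,-0.02],0],[[-0.43,-0.28,-0.02],0],[[-0.43,-0.28,-0.02],0],[[-0.43,-0.28,-0.02],0],[[-0.43,-0.28,-0.02],0],[[-0.43,-0.28,-0.02],0],[[-0.43,-0.28,-0.02],0],[[-0.43,-0.28,-0.02],0]]'; python3 -c "
from h import *
s=grab('scene','x');crop(s,180,190,300,310,5,'x');t=grab('top','x');crop(t,230,150,350,250,6,'xt')"
```

```text
t: 35.35
tool_pos: [0.2963, -0.4922, 0.2554]
tcp_rot: [-2.25, -2.191, -0.0]
force: [0.5, -0.6, 0.2]
width: 0.0849
```

View pics/x.png

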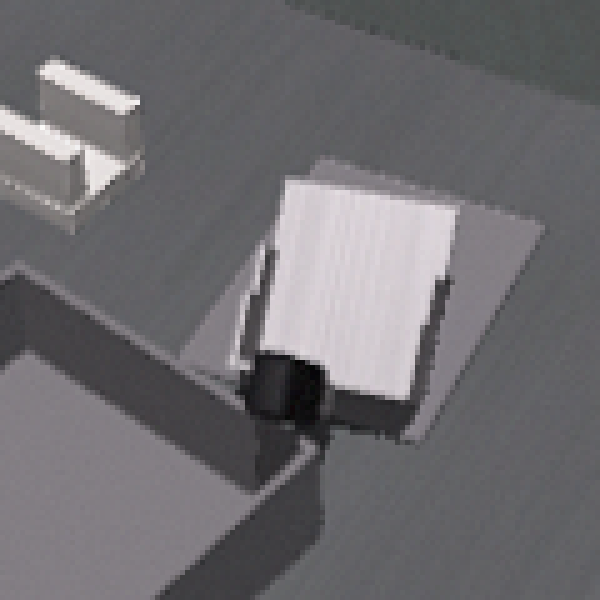

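View pics/xt.png

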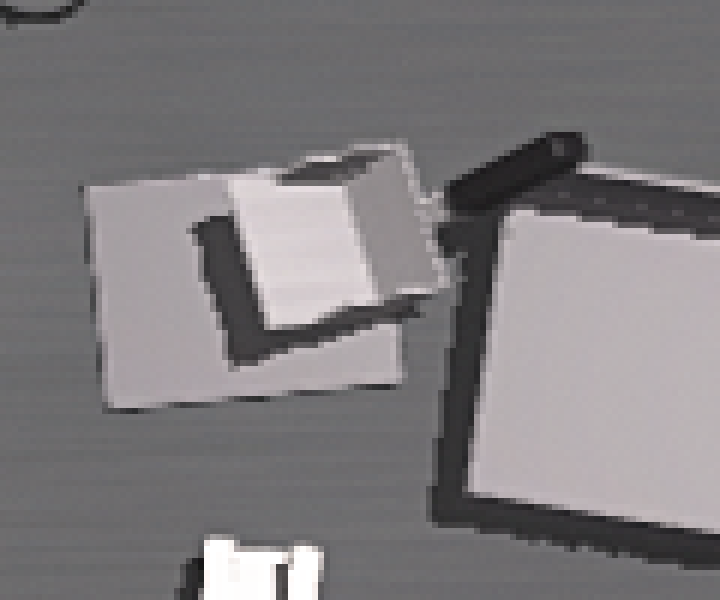

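Run:
```python
from h import *
A=lambda p:np.array(p)/6+[230,150]
B=lambda p:np.array(p)/5+[180,190]
for n,a,b in (("end",(567,150),(270,383)),("lipL",(230,180),(457,210)),("lipR",(268,328),(286,180)),("backtopR?",(447,290),(235,365)),("backtopL",(402,145),(405,432))):
    print(n,tri(A(a),B(b)))
```

```text
end (array([ 0.6179, -0.1686,  0.0887]), np.float64(0.0022980480500749065))
lipL (array([ 0.6176, -0.021 ,  0.0533]), np.float64(0.003453916249198726))
lipR (array([ 0.5479, -0.0367,  0.0521]), np.float64(0.0008723994100350228))
backtopR? (array([ 0.5699, -0.1193,  0.0289]), np.float64(0.005248952200484586))
backtopL (array([ 0.6409, -0.105 ,  0.0149]), np.float64(0.0002352240903769853))
```

```bash
python3 -c "
from h import *
go(.624,-.204,.2,.222)"
```

```text
pos [ 0.2923 -0.4957  0.255 ] jaw -0.0349 q7 0.824 w 0.0851 F [-0.3976  0.3636  0.8793] t 35.45
R [[0.035, 0.999, -0.002], [0.999, -0.035, -0.001], [-0.001, -0.002, -1.0]]
shift [0.3031 0.3214 0.0539] roll -0.25689120687154654 dist 0.44509055024673067
```

```bash
python3 -m pendant '[[[0.303,0.321,0.054],-0.257],[[0.303,0.321,0.054],-0.257],[[0.303,0.321,0.054],-0.257],[[0.303,0.321,0.054],-0.257],[[0.303,0.321,0.054],-0.257],[[0.303,0.321,0.054],-0.257],[[0.303,0.321,0.054],-0.257],[[0.303,0.321,0.054],-0.257]]' 0;python3 -m pendant '[[[0,0,0],0],[[0,0,0],0]]'; python3 -c "
from h import *
go(.624,-.204,.07,.222)"
```

```text
t: 36.45
tool_pos: [0.6289, -0.1913, 0.2]
tcp_rot: [-1.943, -2.466, -0.003]
force: [-0.8, -0.1, -0.0]
width: 0.0003
t: 36.7
tool_pos: [0.6259, -0.1979, 0.2017]
tcp_rot: [-1.954, -2.46, 0.001]
force: [-0.2, -0.4, -0.3]
width: -0.0003
pos [ 0.6259 -0.1979  0.2017] jaw 0.2285 q7 0.289 w -0.0003 F [-0.1869 -0.4296 -0.3071] t 36.7
R [[-0.227, 0.974, -0.001], [0.974, 0.227, -0.0], [-0.0, -0.001, -1.0]]
shift [-0.0054 -0.0031  0.1317] roll 0.00648428267002088 dist 0.13189338933967396
```

```bash
python3 -m pendant '[[[-0.007,-0.003,0.04],0.006],[[-0.007,-0.003,0.09],0.006],[[-0.007,-0.003,0.12],0.006],[[-0.007,-0.003,0.131],0.006],[[-0.007,-0.003,0.131],0.006],[[-0.007,-0.003,0.131],0.006]]'; python3 -c "
from h import *
go(.624,-.204,.07,.222)
s=grab('scene','y');crop(s,150,150,310,310,4,'y')"
```

```text
t: 37.45
tool_pos: [0.6261, -0.2045, 0.0723]
tcp_rot: [1.958, 2.454, 0.001]
force: [0.4, -1.1, 0.4]
width: 0.0
pos [ 0.6261 -0.2045  0.0723] jaw 0.2237 q7 0.249 w 0.0 F [ 0.45   -1.0808  0.4212] t 37.45
R [[-0.222, 0.975, 0.002], [0.975, 0.222, -0.0], [-0.001, 0.002, -1.0]]
shift [ 0.0009 -0.0019  0.0023] roll 0.0017282811189811564 dist 0.0031650004245249302
```

View pics/y.png

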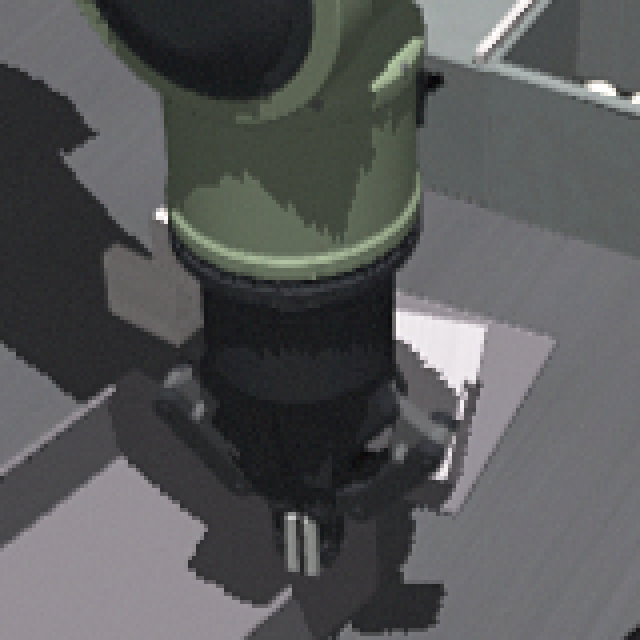

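```bash
python3 -m pendant '[[[0.008,-0.001,0],0],[[0.016,-0.001,0],0],[[0.022,-0.001,0],0],[[0.028,-0.001,0],0],[[0.034,-0.001,0],0],[[0.04,-0.001,0],0],[[0.045,-0.001,0],0]]'; python3 -c "
from h import *
s=grab('scene','z');crop(s,150,150,310,310,3.5,'z');t=grab('top','z');crop(t,230,150,350,250,5,'zt')"
```

```text
t: 38.38
tool_pos: [0.6143, -0.1599, 0.0708]
tcp_rot: [-1.959, -2.456, -0.0]
force: [1.2, -2.6, 2.1]
width: -0.0
```

View pics/z.png

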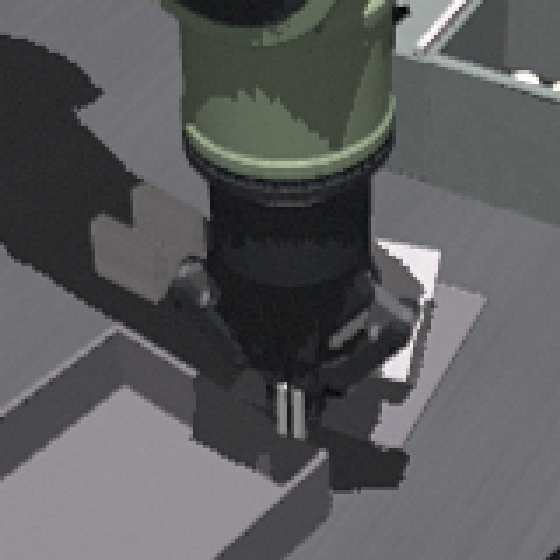

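View pics/zt.png

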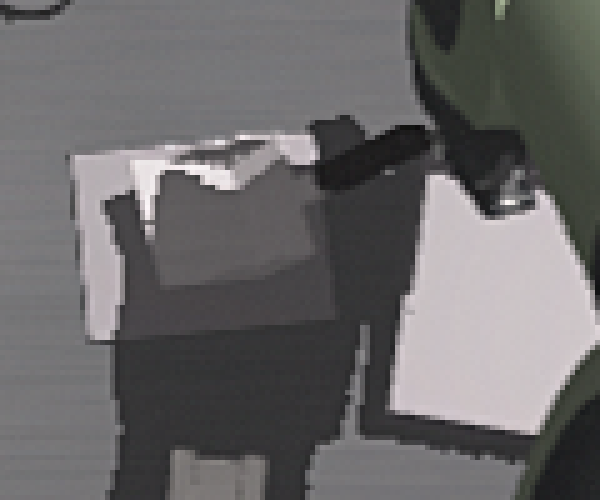

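```bash
python3 -m pendant '[[[-0.01,0,0],0],[[-0.025,0,0],0],[[-0.025,0,-0.04],0],[[-0.025,0,-0.1],0],[[-0.15,-0.1,-0.13],0],[[-0.2,-0.15,-0.13],0],[[-0.25,-0.2,-0.13],0],[[-0.25,-0.2,-0.13],0]]'; python3 -c "
from h import *
s=grab('scene','A');crop(s,180,190,300,310,5,'A');t=grab('top','A');crop(t,220,150,340,250,6,'At')"
```

```text
t: 39.48
tool_pos: [0.4997, -0.4056, 0.1976]
tcp_rot: [1.96, 2.455, 0.0]
force: [0.8, -0.6, -0.5]
width: 0.0002
```

View pics/A.png

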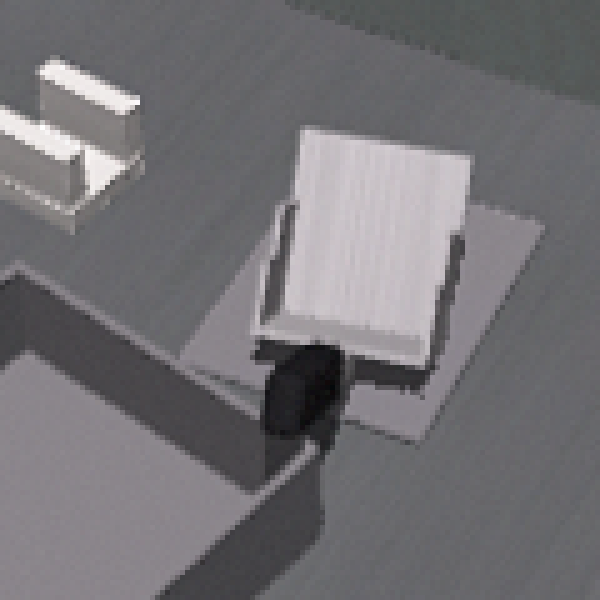

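View pics/At.png

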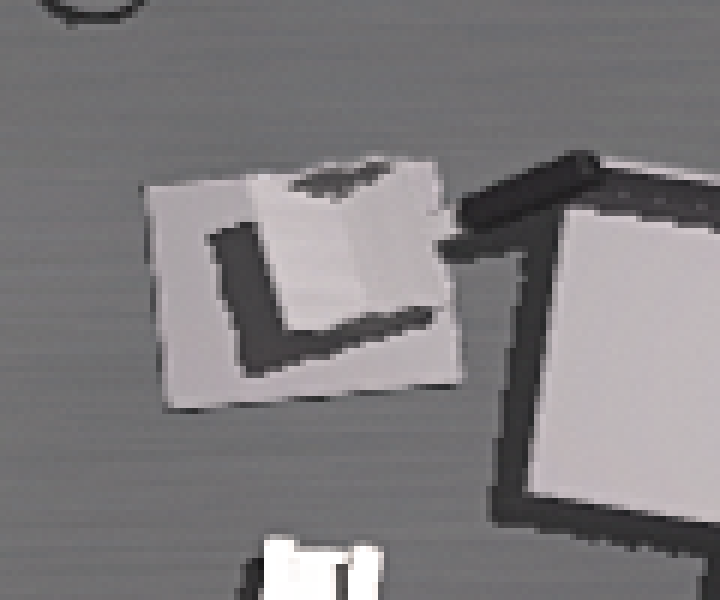

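Run:
```python
from h import *
A=lambda p:np.array(p)/6+[220,150]
B=lambda p:np.array(p)/5+[180,190]
a,_=tri(A((249,178)),B((472,156)));b,_=tri(A((289,330)),B((302,130)))
print(a,b,_,np.linalg.norm(a-b)); print("end",tri(A((585,163)),B((290,405))))
m=(a+b)/2;d=a-b;y=np.arctan2(d[1],d[0]);print(m,"yaw",y)
go(m[0],m[1],.2,y)
```

```text
[ 0.615  -0.0024  0.0671] [ 0.5451 -0.0187  0.0646] 0.0011985041556904462 0.07176451271821677
end (array([ 0.6182, -0.1542,  0.0643]), np.float64(0.0007468083062138545))
[ 0.5801 -0.0105  0.0658] yaw 0.22878381428617076
pos [ 0.496  -0.4111  0.1975] jaw 0.2139 q7 0.664 w 0.0001 F [-0.2765 -0.2773 -0.7051] t 39.575
R [[-0.212, 0.977, -0.002], [0.977, 0.212, -0.003], [-0.003, -0.003, -1.0]]
shift [ 0.3736  0.1672 -0.0039] roll -0.014873593793490736 dist 0.40935912440736566
```

```bash
python3 -m pendant '[[[0.382,0.167,-0.004],-0.015],[[0.382,0.167,-0.004],-0.015],[[0.382,0.167,-0.004],-0.015],[[0.382,0.167,-0.004],-0.015],[[0.382,0.167,-0.004],-0.015],[[0.382,0.167,-0.004],-0.015],[[0.382,0.167,-0.004],-0.015],[[0.382,0.167,-0.004],-0.015]]' 0;python3 -m pendant '[[[0,0,0],0],[[0,0,0],0]]'; python3 -c "
from h import *
go(.578,-.003,.08,.2288)"
```

```text
t: 40.58
tool_pos: [0.5799, 0.0099, 0.2014]
tcp_rot: [-1.935, -2.474, -0.002]
force: [-0.1, -1.3, 0.5]
width: 0.0002
t: 40.83
tool_pos: [0.5793, 0.0052, 0.2013]
tcp_rot: [1.943, 2.469, -0.001]
force: [-1.2, -0.4, -0.2]
width: 0.0004
pos [0.5793 0.0052 0.2013] jaw 0.2371 q7 -0.057 w 0.0004 F [-1.1572 -0.3607 -0.156 ] t 40.825
R [[-0.235, 0.972, -0.0], [0.972, 0.235, -0.0], [-0.0, -0.0, -1.0]]
shift [-0.0076 -0.0031  0.1213] roll 0.008297582909202239 dist 0.12158953708984595
```

```bash
python3 -m pendant '[[[-0.0075,-0.003,0.04],0.008],[[-0.0075,-0.003,0.09],0.008],[[-0.0075,-0.003,0.118],0.008],[[-0.0075,-0.003,0.121],0.008],[[-0.0075,-0.003,0.121],0.008],[[-0.0075,-0.003,0.121],0.008]]'; python3 -c "
from h import *
go(.578,-.003,.08,.2288)
s=grab('scene','B');crop(s,170,150,310,310,3.7,'B');t=grab('top','B');crop(t,220,150,340,250,5,'Bt')"
```

```text
t: 41.58
tool_pos: [0.5789, -0.0014, 0.0817]
tcp_rot: [1.95, 2.461, 0.002]
force: [0.3, 0.9, 0.0]
width: 0.0003
pos [ 0.5789 -0.0014  0.0817] jaw 0.2307 q7 -0.119 w 0.0003 F [0.3159 0.8744 0.0248] t 41.575
R [[-0.229, 0.974, 0.002], [0.974, 0.229, 0.0], [-0.0, 0.002, -1.0]]
shift [-0.0013 -0.0012  0.0017] roll 0.0019114424993791346 dist 0.002517886310148816
```

View pics/B.png

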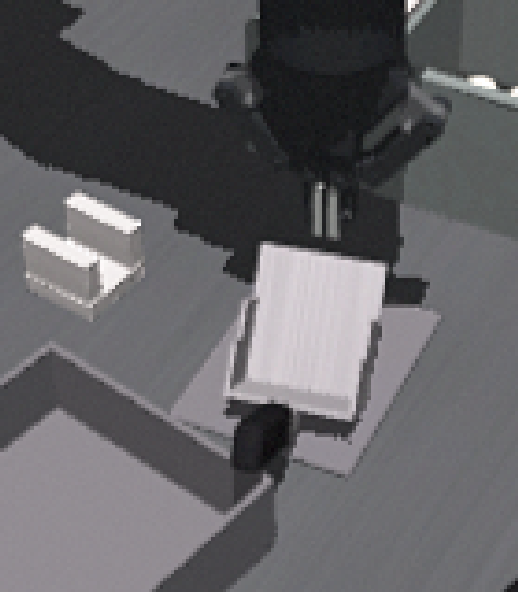

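View pics/Bt.png

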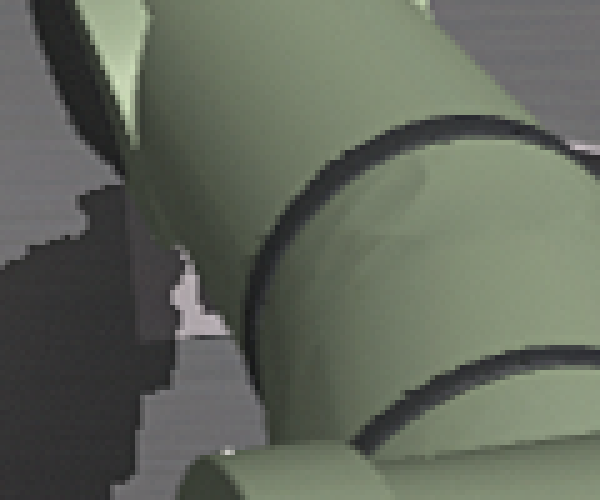

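```bash
python3 -m pendant '[[[-0.003,-0.001,0.006],0],[[-0.003,-0.001,0.012],0],[[-0.003,-0.001,0.018],0],[[-0.003,-0.001,0.023],0],[[-0.003,-0.001,0.028],0],[[-0.003,-0.001,0.033],0],[[-0.003,-0.001,0.036],0]]'; python3 -c "
from h import *
s=grab('scene','C');crop(s,170,150,310,310,3.7,'C')"
```

```text
t: 42.55
tool_pos: [0.5776, -0.0046, 0.0438]
tcp_rot: [-1.95, -2.462, 0.001]
force: [0.0, -0.1, 0.4]
width: 0.0
```

View pics/C.png

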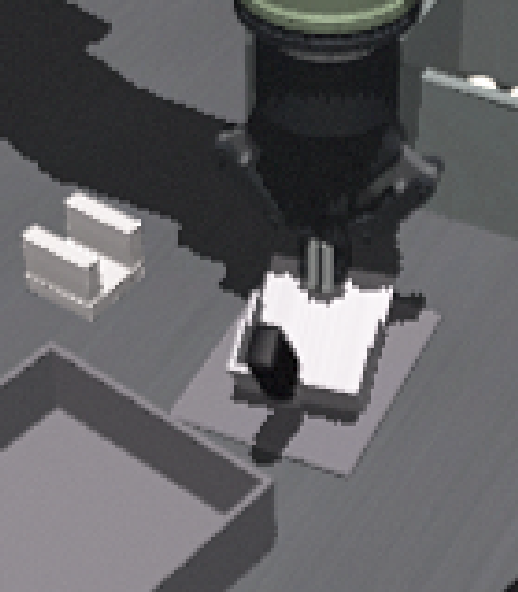

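```bash
python3 -m pendant '[[[0,0,0.003],0],[[0,0,0.006],0],[[0,0,0.009],0],[[0,0,0.012],0],[[0,0,0.012],0]]'; python3 -c "
from h import *
s=grab('scene','D');crop(s,170,150,310,310,3.7,'D')"
```

```text
t: 43.22
tool_pos: [0.5777, -0.0043, 0.0321]
tcp_rot: [-1.95, -2.463, 0.0]
force: [0.3, -0.2, -0.5]
width: 0.0002
```

View pics/D.png

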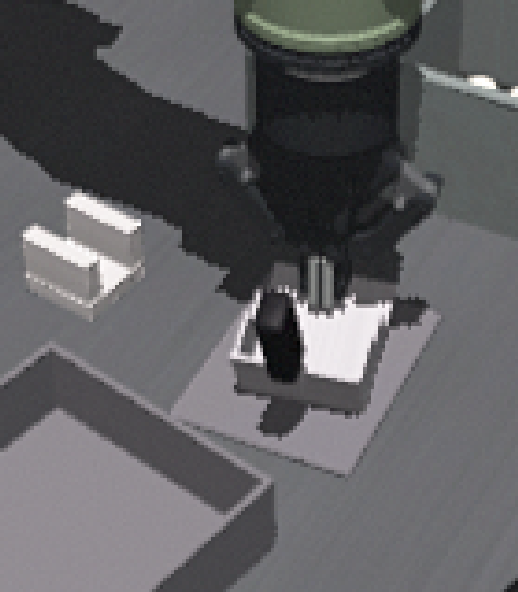

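```bash
python3 -m pendant '[[[0.001,0,0.003],0],[[0.002,0,0.006],0],[[0.003,0,0.009],0],[[0.004,0,0.012],0],[[0.005,0,0.015],0],[[0.005,0,0.015],0]]'; python3 -c "
from h import *
s=grab('scene','E');crop(s,170,150,310,310,3.7,'E')"
```

```text
t: 44.02
tool_pos: [0.5765, 0.0007, 0.0171]
tcp_rot: [-1.95, -2.463, 0.0]
force: [0.1, 0.2, -0.2]
width: -0.0001
```

View pics/E.png

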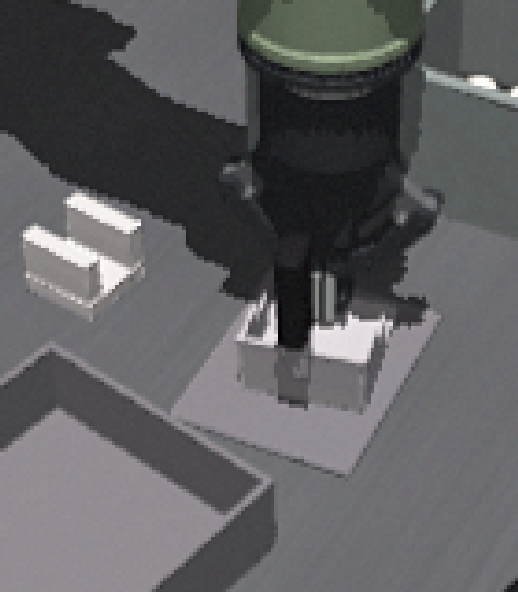

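```bash
python3 -m pendant '[[[0.004,0,-0.002],0],[[0.006,0,-0.01],0],[[0.006,0,-0.03],0],[[0.006,0,-0.06],0],[[0.006,0,-0.1],0],[[0.006,0,-0.15],0],[[0.006,0,-0.19],0]]'; python3 -c "
from h import *
s=grab('scene','F');crop(s,170,150,310,310,3.7,'F')
go(.3,-.5,.255,-.03)"
```

```text
t: 44.95
tool_pos: [0.5754, 0.0064, 0.211]
tcp_rot: [1.949, 2.462, 0.003]
force: [0.8, -0.1, 0.1]
width: -0.0004
pos [0.5772 0.0067 0.2156] jaw 0.2311 q7 -0.06 w 0.0001 F [2.9998 0.2911 6.5496] t 45.0
R [[-0.229, 0.973, 0.008], [0.973, 0.229, 0.0], [-0.001, 0.008, -1.0]]
shift [-0.4297 -0.3856 -0.0418] roll 0.26114422859427777 dist 0.5788858094128118
```

View pics/F.png

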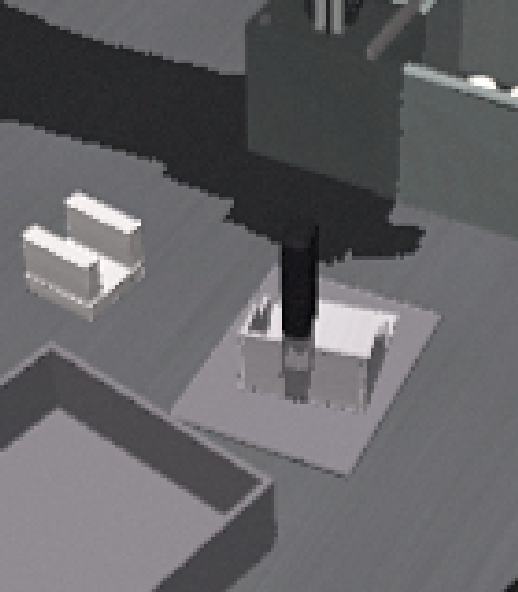

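```bash
python3 -m pendant '[[[0,0,-0.05],0],[[0,0,-0.05],0]]'; python3 -c "
from h import *
t=grab('top','F')
go(.5984,.37,.25,np.pi/2+.02)"
```

```text
t: 45.25
tool_pos: [0.5766, 0.0065, 0.2619]
tcp_rot: [1.948, 2.459, 0.007]
force: [-1.0, -0.6, -0.6]
width: -0.0
pos [0.5758 0.0064 0.2598] jaw 0.2311 q7 -0.039 w 0.0002 F [ 0.0249 -0.1228 -0.3751] t 45.3
R [[-0.229, 0.973, 0.004], [0.973, 0.229, 0.0], [-0.001, 0.004, -1.0]]
shift [0.3488 0.1052 0.0099] roll -1.3596879795698165 dist 0.3644509610471681
```

```bash
python3 -m pendant '[[[0.349,0.105,0.01],-1.36],[[0.349,0.105,0.01],-1.36],[[0.349,0.105,0.01],-1.36],[[0.349,0.105,0.01],-1.36],[[0.349,0.105,0.01],-1.36],[[0.349,0.105,0.01],-1.36],[[0.349,0.105,0.01],-1.36],[[0.349,0.105,0.01],-1.36]]' 0.085;python3 -m pendant '[[[0,0,0],0],[[0,0,0],0],[[0,0,0],0]]';  python3 -c "
from h import *
go(.5984,.3714,.118,np.pi/2+.02)
s=grab('scene','G');crop(s,230,45,380,200,3.8,'G')"
```

```text
t: 46.3
tool_pos: [0.5969, 0.3706, 0.2464]
tcp_rot: [0.04, -3.14, 0.001]
force: [1.1, -0.3, 1.1]
width: 0.085
t: 46.68
tool_pos: [0.5975, 0.37, 0.2475]
tcp_rot: [-0.031, 3.141, -0.0]
force: [-0.3, 0.7, 0.2]
width: 0.0851
pos [0.5975 0.37   0.2475] jaw 1.5904 q7 0.637 w 0.0851 F [-0.2993  0.7341  0.2303] t 46.675
R [[-1.0, -0.02, 0.0], [-0.02, 1.0, -0.0], [-0.0, -0.0, -1.0]]
shift [-0.0009  0.0014  0.1295] roll -0.0003773623161356099 dist 0.12948141305300562
```

View pics/G.png

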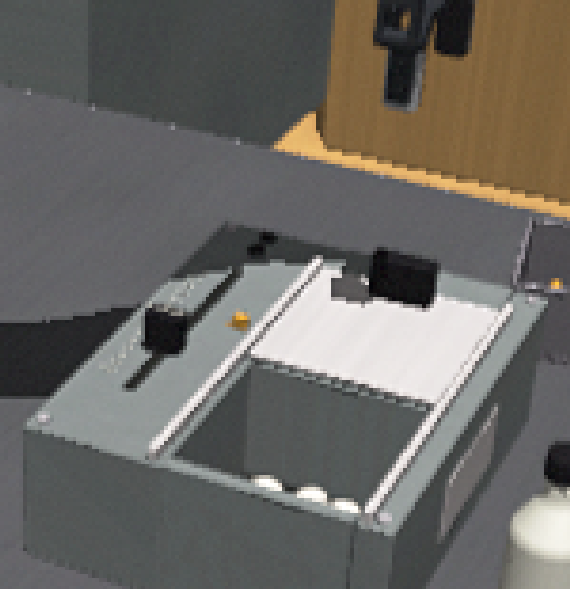

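Tool y is now world +y. Descend on the fin, pinch, slide shut.

```bash
python3 -m pendant '[[[-0.001,0.001,0.05],0],[[-0.001,0.001,0.1],0],[[-0.001,0.001,0.127],0],[[-0.001,0.001,0.127],0],[[-0.001,0.001,0.127],0]]'; python3 -m pendant '[[[0,0,0],0],[[0,0,0],0],[[0,0,0],0],[[0,0,0],0],[[0,0,0],0],[[0,0,0],0]]' 0; python3 -m pendant '[[[0,-0.01,-0.001],0],[[0,-0.03,-0.001],0],[[0,-0.05,-0.001],0],[[0,-0.07,-0.001],0],[[0,-0.09,-0.001],0],[[0,-0.108,-0.001],0],[[0,-0.12,-0.001],0],[[0,-0.12,-0.001],0]]'; python3 -m pendant '[[[0,-0.003,0],0],[[0,-0.003,0],0]]';python3 -m pendant '[[[0,-0.003,0],0],[[0,-0.003,0],0]]'
```

```text
t: 47.35
tool_pos: [0.599, 0.3717, 0.1219]
tcp_rot: [-0.032, 3.14, 0.002]
force: [1.7, 0.2, 0.8]
width: 0.0849
t: 48.1
tool_pos: [0.5986, 0.3713, 0.1208]
tcp_rot: [-0.032, 3.141, 0.0]
force: [-0.8, -0.4, 5.1]
width: 0.0123
t: 49.1
tool_pos: [0.601, 0.2493, 0.1209]
tcp_rot: [0.03, -3.141, 0.002]
force: [5.3, -1.7, -18.3]
width: 0.0125
t: 49.35
tool_pos: [0.6011, 0.2481, 0.1209]
tcp_rot: [0.032, -3.141, 0.0]
force: [6.0, -1.0, -18.2]
width: 0.0125
t: 49.6
tool_pos: [0.6011, 0.2462, 0.121]
tcp_rot: [-0.033, 3.141, 0.002]
force: [8.6, 3.8, -21.5]
width: 0.0124
```

```bash
python3 -m pendant '[[[0,-0.003,0.001],0],[[0,-0.003,0.001],0],[[0,-0.003,0.001],0]]'; python3 -m pendant '[[[0,0.004,0.001],0],[[0,0.004,0.001],0],[[0,0.004,0.001],0],[[0,0.004,0.001],0],[[0,0.004,-0.03],0],[[0,0.004,-0.08],0],[[0,0.004,-0.13],0]]' 0.085; python3 -c "
from h import *
go(.3,-.5,.255,np.pi/2+.02)"
```

```text
t: 49.98
tool_pos: [0.6011, 0.2462, 0.1209]
tcp_rot: [-0.036, 3.14, 0.008]
force: [7.4, 16.2, -15.4]
width: 0.0125
t: 50.85
tool_pos: [0.6009, 0.246, 0.2519]
tcp_rot: [0.032, -3.141, -0.0]
force: [1.4, 0.8, 0.4]
width: 0.0851
pos [0.6009 0.246  0.2519] jaw 1.5912 q7 0.781 w 0.0851 F [1.3875 0.7973 0.3542] t 50.85
R [[-1.0, -0.02, -0.0], [-0.02, 1.0, 0.0], [0.0, 0.0, -1.0]]
shift [ 0.3161 -0.7397 -0.003 ] roll 0.00039098556515915206 dist 0.8044183353842824
```

Run:
```python
from h import *
y=.02;my=np.array([-np.sin(y),np.cos(y)]);mx=np.array([np.cos(y),np.sin(y)]);C=np.array([.565,.278])
f=cv2.imread("pics/top_d.png");g=cv2.imread("pics/scene_d.png")
def brass(f): 
    h=cv2.cvtColor(f,cv2.COLOR_BGR2HSV);return (h[...,0]>8)&(h[...,0]<35)&(h[...,1]>110)&(h[...,2]>90)
for n,im,(x0,y0,x1,y1) in(("top",f,(135,205,155,225)),("scene",g,(285,120,300,135))):
    for c,s in blobs(brass(im)[y0:y1,x0:x1],2): 
        c=c+[x0,y0];p=px(n,c,.108)[:2]-C;print(n,"clip",c,s,p@mx,p@my)
T=lambda p,k,o:(np.array(p)/k+np.array(o))
for n,p,z in(("top",T((421,448),5.5,(86,146)),.1295),("scene",T((217,168),5,(230,95)),.1295)):
    q=px(n,p,z);w=q[:2]-C;print(n,"fader",q,w@mx,w@my)
crop(f,135,205,185,245,14,'H1');crop(g,260,115,305,155,14,'H2')
```

```text
top clip [145.   216.25] [ 9  9  3  6 12] -0.04979250913823687 0.017938853831551
scene clip [292.38 128.94] [ 5  7  5  5 16] -0.04553699675186685 0.008413576217025813
top fader [0.4822 0.2448 0.1295] -0.08348324352193402 -0.03151912758487737
scene fader [0.4936 0.2314 0.1295] -0.07227352747182578 -0.04519587002869513
```

View pics/H1.png

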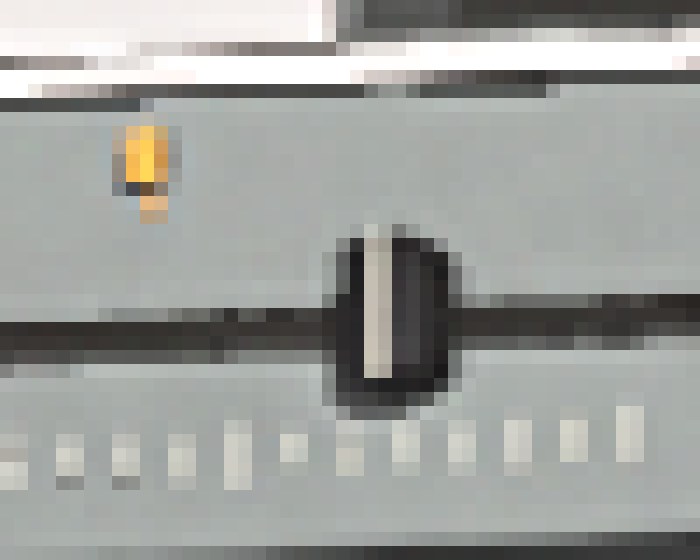

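View pics/H2.png

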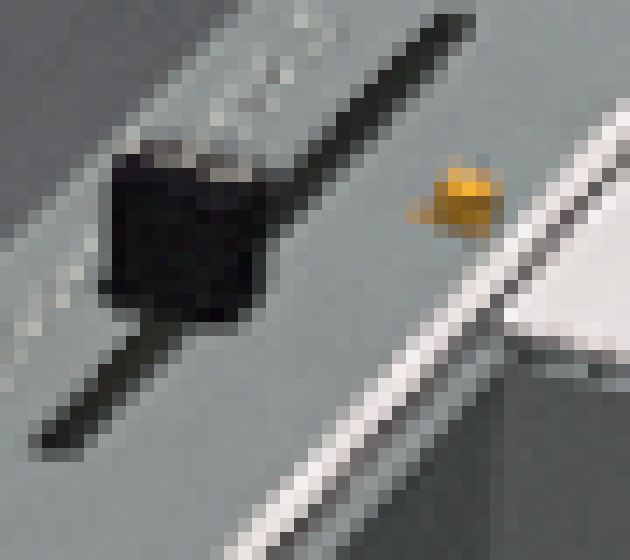

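Run:
```python
from h import *
y=.02;my=np.array([-np.sin(y),np.cos(y)]);mx=np.array([np.cos(y),np.sin(y)])
def d(n,f,c,zf=.1295,zc=.110):
    a=px(n,f,zf);b=px(n,c,zc);w=(b-a)[:2];print(n,a,b,"dx",w@mx,"dy",w@my)
d("top",(161.5,226.3),(144.8,215.3));d("top",(161.5,226.3),(145.0,215.5))
d("scene",(273.1,125.9),(292.7,127.4))
d("scene",(273.1,125.9),(292.4,127.9))
```

```text
top [0.4851 0.2475 0.1295] [0.517 0.295 0.11 ] dx 0.03281335323502991 dy 0.04686541594115191
top [0.4851 0.2475 0.1295] [0.5164 0.2945 0.11  ] dx 0.032278431432765216 dy 0.046352261100561315
scene [0.4873 0.2423 0.1295] [0.5182 0.2895 0.11  ] dx 0.031829396366304566 dy 0.04656106755789526
scene [0.4873 0.2423 0.1295] [0.5186 0.2869 0.11  ] dx 0.032158463929645706 dy 0.04400536561331287
```

```bash
python3 -m pendant '[[[0.06,0.003,0],0],[[0.115,0.003,0],0],[[0.115,0.003,0],0],[[0.115,0.003,0],0],[[0.115,0.003,0.04],0],[[0.115,0.003,0.06],0],[[0.115,0.003,0.06],0],[[0.115,0.003,0.06],0]]'; python3 -c "
from h import *
go(.486,.2465,.108,np.pi/2+.02)
s=grab('scene','I');crop(s,220,45,380,200,3.8,'I')"
```

```text
t: 51.85
tool_pos: [0.4867, 0.2472, 0.1911]
tcp_rot: [-0.031, 3.141, 0.001]
force: [-0.1, 0.3, 0.7]
width: 0.0853
pos [0.4867 0.2472 0.1911] jaw 1.5908 q7 0.622 w 0.0853 F [-0.0725  0.2973  0.7376] t 51.85
R [[-1.0, -0.02, 0.001], [-0.02, 1.0, 0.001], [-0.001, 0.001, -1.0]]
shift [ 0.0008 -0.0008  0.0831] roll 5.01221668640639e-05 dist 0.08308777149857156
```

View pics/I.png

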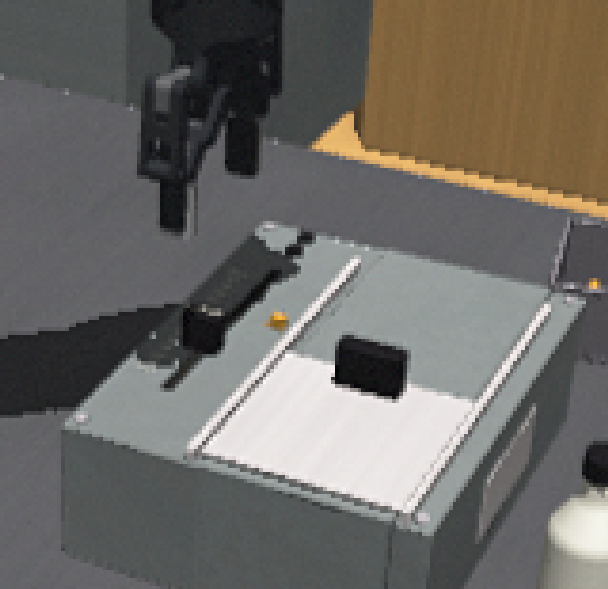

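```bash
python3 -m pendant '[[[0.001,-0.001,0.04],0],[[0.001,-0.001,0.07],0],[[0.001,-0.001,0.08],0],[[0.001,-0.001,0.08],0],[[0.001,-0.001,0.08],0]]'; python3 -m pendant '[[[0,0,0],0],[[0,0,0],0],[[0,0,0],0],[[0,0,0],0],[[0,0,0],0],[[0,0,0],0]]' 0; python3 -c "
from h import *
go(.486,.2465,.108,np.pi/2+.02)
s=grab('scene','J');crop(s,220,45,380,200,3.8,'J')"
```

```text
t: 52.52
tool_pos: [0.4857, 0.2462, 0.1117]
tcp_rot: [-0.032, 3.14, 0.001]
force: [-0.1, 0.1, 0.9]
width: 0.0847
t: 53.28
tool_pos: [0.4851, 0.246, 0.1107]
tcp_rot: [-0.032, 3.141, 0.0]
force: [-1.0, -1.0, 5.2]
width: 0.0146
pos [0.4851 0.246  0.1107] jaw 1.5913 q7 0.534 w 0.0146 F [-0.9905 -0.9807  5.2041] t 53.275
R [[-1.0, -0.02, 0.0], [-0.02, 1.0, 0.0], [-0.0, 0.0, -1.0]]
shift [-0.0009  0.0005  0.0027] roll 0.0004650489996831375 dist 0.0028444704179937455
```

View pics/J.png

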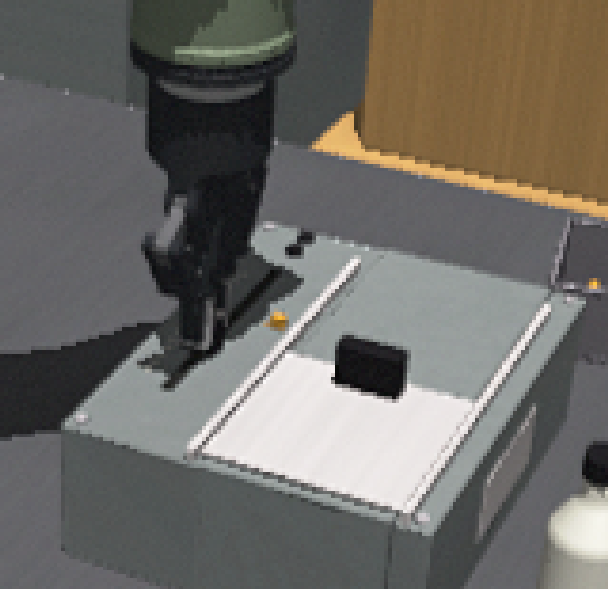

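```bash
python3 -m pendant '[[[0,0.008,0],0],[[0,0.02,0],0],[[0,0.032,0],0],[[0,0.042,0],0],[[0,0.046,0],0],[[0,0.0465,0],0],[[0,0.0465,0],0]]';python3 -m pendant '[[[0,0,0],0],[[0,0,0],0]]'
```

```text
t: 54.2
tool_pos: [0.4842, 0.2928, 0.1107]
tcp_rot: [-0.032, 3.141, 0.001]
force: [-1.0, 0.8, 5.4]
width: 0.0148
t: 54.45
tool_pos: [0.4841, 0.2927, 0.1107]
tcp_rot: [-0.032, 3.141, 0.001]
force: [-1.1, 0.7, 5.9]
width: 0.0146
```

Release, retreat, clear the view.

```bash
python3 -m pendant '[[[0,0,0],0],[[0,0,0],0],[[0,0,0],0],[[0,0,0],0],[[0,0,-0.03],0],[[0,0,-0.09],0],[[0,0,-0.14],0],[[0,0,-0.14],0]]' 0.085;  python3 -m pendant '[[[0.06,-0.5,0],0],[[0.06,-0.5,0],0],[[0.06,-0.5,0],0],[[0.06,-0.5,0],0],[[0.06,-0.5,0],0],[[0.06,-0.5,0],0],[[0.06,-0.5,0],0],[[0.06,-0.5,0],0]]'; python3 -m pendant '[[[0.1,-0.28,0],0],[[0.1,-0.28,0],0],[[0.1,-0.28,0],0],[[0.1,-0.28,0],0],[[0.1,-0.28,0],0],[[0.1,-0.28,0],0]]'; python3 -c "
from h import *
f=grab('top','K');g=grab('scene','K')
crop(f,120,205,170,245,14,'K1');crop(g,260,105,305,155,12,'K2')
cv2.imwrite('pics/Ks.png',cv2.resize(g,(800,600)));crop(f,80,130,400,290,2.5,'Kt')"
```

```text
t: 55.45
tool_pos: [0.4852, 0.2933, 0.254]
tcp_rot: [-0.032, 3.137, 0.004]
force: [0.1, -0.0, 0.0]
width: 0.0849
t: 56.45
tool_pos: [0.4339, -0.2073, 0.25]
tcp_rot: [0.032, -3.141, -0.0]
force: [1.7, 0.3, 0.2]
width: 0.0847
t: 57.2
tool_pos: [0.3379, -0.4901, 0.2488]
tcp_rot: [0.024, -3.14, -0.002]
force: [0.7, 1.5, -0.9]
width: 0.0851
```

View pics/K1.png

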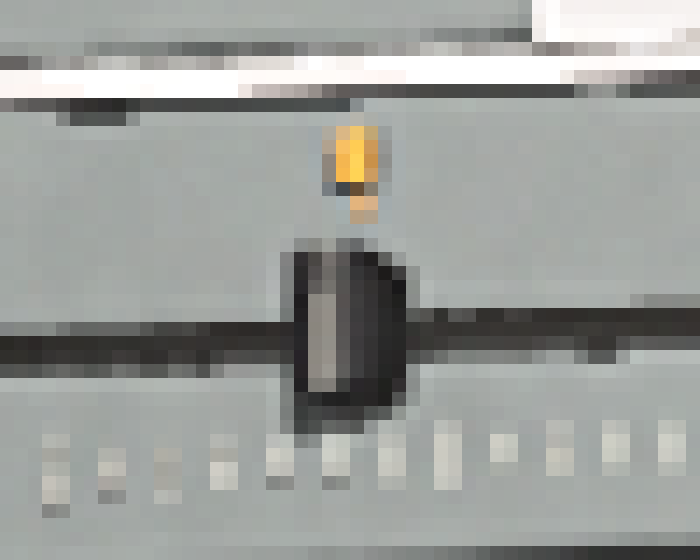

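View pics/K2.png

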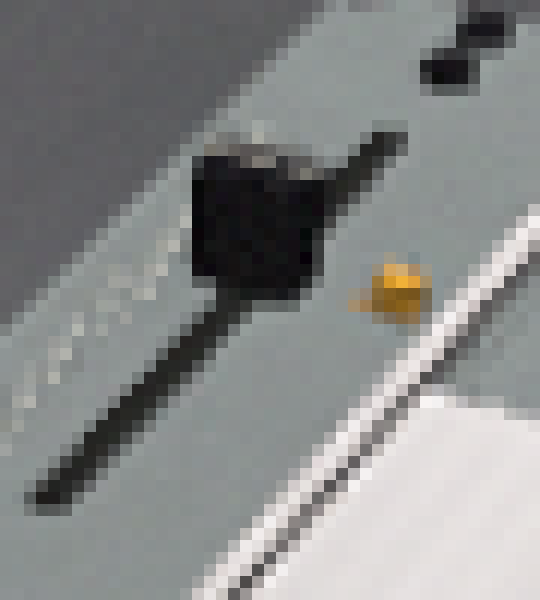

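View pics/Ks.png

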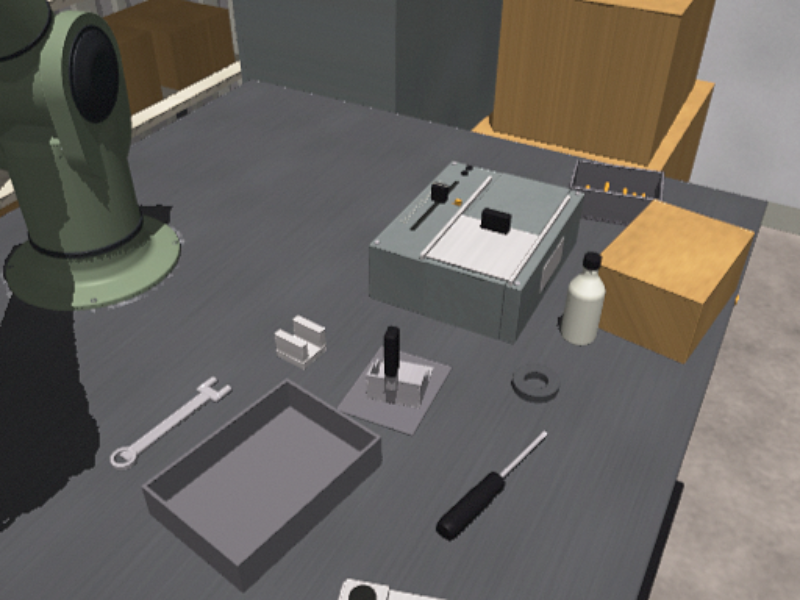

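View pics/Kt.png

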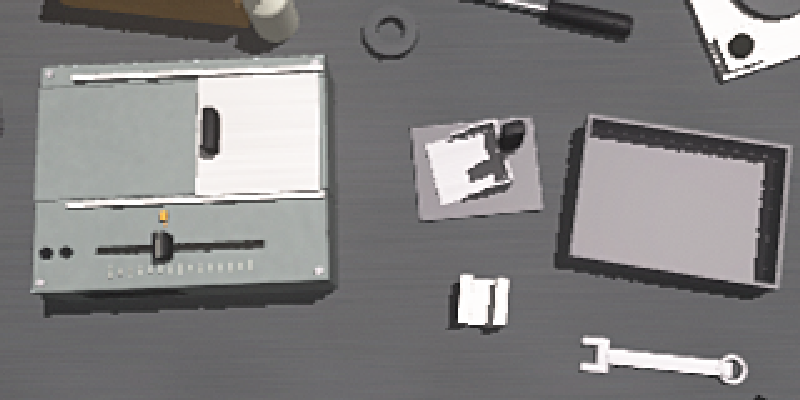

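Run:
```python
from h import *
y=.02;my=np.array([-np.sin(y),np.cos(y)]);mx=np.array([np.cos(y),np.sin(y)])
def d(n,f,c,zf=.1295,zc=.110):
    a=px(n,f,zf);b=px(n,c,zc);w=(b-a)[:2];print(n,a,b,"dx",w@mx,"dy",w@my)
f=cv2.imread("pics/top_K.png").astype(int);o=cv2.imread("pics/top_d.png").astype(int)
print(f[224:232,139:152].sum(2)//3);print(o[223:231,158:170].sum(2)//3)
print("clip",f[213:219,142:150,:].tolist()[2])
for c in (142.2,142.5,142.8): d("top",(c,227.3),(144.9,215.3))
# scene: cap-top centre moves
d("scene",(260+262/12-.5,105+158/12-.5),(260+402/12-.5,105+275/12-.5))
print(px("top",(142.5,227.3),.1295)-px("top",(161.5,226.3),.1295))
h=cv2.cvtColor(cv2.imread("pics/top_K.png"),cv2.COLOR_BGR2HSV)
```

```text
[[175 127  42  78 105  81  54  45  27  62 145 173 170]
 [178 128  40  92 113  83  59  50  39  24 140 181 174]
 [180 125  29 134 142  82  62  52  39  31 140 177 168]
 [172 118  33 133 142  83  60  53  42  35  88  82  49]
 [ 45  44  37 132 141  84  62  54  42  39  50  56  52]
 [ 50  50  40 134 142  86  60  51  41  38  51  54  58]
 [ 75  60  38 135 144  90  62  51  39  37  74  88 109]
 [153 103  37 136 149  92  63  49  37  35 144 184 177]]
[[153  91  28 181 165  50  57  38  37 134 175 171]
 [159  95  31 187 167  53  62  47  29 105 162 175]
 [159  92  32 189 169  54  65  50  35 108 163 177]
 [124  43  36 188 171  58  65  49  36  83 127 140]
 [ 46  43  40 189 167  58  66  50  44  45  50  50]
 [ 48  43  39 188 169  61  66  49  40  47  52  53]
 [ 55  43  42 192 171  69  70  49  39  63  85  89]
 [ 95  47  42 193 175  67  69  46  32 113 176 189]]
clip [[170, 168, 161], [143, 162, 177], [99, 192, 248], [84, 204, 255], [88, 153, 205], [149, 151, 150], [174, 173, 167], [169, 172, 167]]
top [0.4838 0.2949 0.1295] [0.517  0.2947 0.11  ] dx 0.03317739284175589 dy -0.0008349159884307077
top [0.4837 0.2942 0.1295] [0.517  0.2947 0.11  ] dx 0.033210124556451746 dy -9.711641113669357e-05
top [0.4837 0.2934 0.1295] [0.517  0.2947 0.11  ] dx 0.03324285628845265 dy 0.0006406835562256282
scene [0.487  0.2878 0.1295] [0.5189 0.2898 0.11  ] dx 0.03194778897548505 dy 0.0013412779219250384
[-0.0013  0.0467  0.    ]
```

```bash
python3 -m pendant '[[[-0.1,0.28,0],0],[[-0.1,0.28,0],0],[[-0.1,0.28,0],0],[[-0.1,0.28,0],0],[[-0.1,0.28,0],0],[[-0.1,0.28,0],0]]';python3 -m pendant '[[[-0.06,0.5,0],0],[[-0.06,0.5,0],0],[[-0.06,0.5,0],0],[[-0.06,0.5,0],0],[[-0.06,0.5,0],0],[[-0.06,0.5,0],0],[[-0.06,0.5,0],0],[[-0.06,0.5,0],0]]';python3 -m pendant '[[[0,0,0],0],[[0,0,0],0],[[0,0,0],0]]'; python3 -c "
from h import *
go(.4842,.2940,.1107,np.pi/2+.02)"
```

```text
t: 58.05
tool_pos: [0.4358, -0.2008, 0.2507]
tcp_rot: [-0.043, 3.141, 0.0]
force: [-0.7, 0.2, -0.2]
width: 0.0848
t: 59.05
tool_pos: [0.4839, 0.294, 0.2502]
tcp_rot: [-0.032, 3.141, -0.001]
force: [1.1, -1.9, 0.6]
width: 0.0851
t: 59.42
tool_pos: [0.4844, 0.2909, 0.2504]
tcp_rot: [-0.03, 3.141, -0.001]
force: [-0.3, -0.8, -0.2]
width: 0.0852
pos [0.4844 0.2909 0.2504] jaw 1.5897 q7 0.598 w 0.0852 F [-0.3225 -0.8091 -0.2489] t 59.425
R [[-1.0, -0.019, 0.0], [-0.019, 1.0, -0.001], [-0.0, -0.001, -1.0]]
shift [0.0002 0.0032 0.1397] roll -0.0011203618045059205 dist 0.13974689996902298
```

```bash
python3 -m pendant '[[[0,0.003,0.05],0],[[0,0.003,0.1],0],[[0,0.003,0.13],0],[[0,0.003,0.139],0],[[0,0.003,0.139],0],[[0,0.003,0.139],0]]'; python3 -c "
from h import *
go(.4842,.2940,.1107,np.pi/2+.02)"; python3 -m pendant '[[[0,0,0],0],[[0,0,0],0],[[0,0,0],0],[[0,0,0],0],[[0,0,0],0],[[0,0,0],0]]' 0
```

```text
t: 60.18
tool_pos: [0.4847, 0.2955, 0.1128]
tcp_rot: [-0.031, 3.14, 0.001]
force: [-0.7, 0.8, 0.4]
width: 0.0851
pos [0.4847 0.2955 0.1128] jaw 1.5907 q7 0.462 w 0.0851 F [-0.7297  0.7987  0.4288] t 60.175
R [[-1.0, -0.02, 0.002], [-0.02, 1.0, 0.001], [-0.002, 0.001, -1.0]]
shift [ 0.0006 -0.0015  0.0021] roll -0.00010428045666355246 dist 0.002606659522518136
t: 60.92
tool_pos: [0.4841, 0.2954, 0.1117]
tcp_rot: [-0.032, 3.141, 0.0]
force: [-0.5, -1.2, 6.0]
width: 0.0148
```

```bash
python3 -m pendant '[[[0,-0.0014,0],0],[[0,-0.0014,0],0],[[0,-0.0014,0],0],[[0,-0.0014,0],0]]'; python3 -m pendant '[[[0,0,0],0],[[0,0,0],0],[[0,0,0],0],[[0,0,0],0],[[0,0,-0.03],0],[[0,0,-0.09],0],[[0,0,-0.14],0],[[0,0,-0.14],0]]' 0.085;  python3 -m pendant '[[[0.06,-0.5,0],0],[[0.06,-0.5,0],0],[[0.06,-0.5,0],0],[[0.06,-0.5,0],0],[[0.06,-0.5,0],0],[[0.06,-0.5,0],0],[[0.06,-0.5,0],0],[[0.06,-0.5,0],0]]'; python3 -m pendant '[[[0.1,-0.28,0],0],[[0.1,-0.28,0],0],[[0.1,-0.28,0],0],[[0.1,-0.28,0],0],[[0.1,-0.28,0],0],[[0.1,-0.28,0],0],[[0.1,-0.28,0],0]]'; python3 -c "
from h import *
f=grab('top','L');g=grab('scene','L')
print(f.astype(int)[225:231,138:152].sum(2)//3)
crop(g,260,105,305,155,12,'L2');cv2.imwrite('pics/Ls.png',cv2.resize(g,(800,600)));crop(f,80,130,400,290,2.5,'Lt')
y=.02;my=np.array([-np.sin(y),np.cos(y)])
for c in (141.8,142.1,142.4): print(c,(px('top',(144.5,215.3),.11)-px('top',(c,227.3),.1295))[:2]@my)
"
```

```text
t: 61.42
tool_pos: [0.4841, 0.2942, 0.1116]
tcp_rot: [-0.032, 3.141, 0.001]
force: [-0.7, 0.7, 5.5]
width: 0.0145
t: 62.42
tool_pos: [0.4851, 0.2949, 0.255]
tcp_rot: [-0.032, 3.137, 0.004]
force: [-0.1, -0.5, 0.1]
width: 0.0852
t: 63.42
tool_pos: [0.4339, -0.2057, 0.251]
tcp_rot: [0.032, -3.141, -0.0]
force: [1.8, 1.0, -0.3]
width: 0.0849
t: 64.3
tool_pos: [0.3405, -0.4849, 0.2506]
tcp_rot: [0.033, -3.141, -0.002]
force: [0.8, 0.6, -0.4]
width: 0.085
[[173 137  66  31 184 163  50  52  41  29 106 164 176 174]
 [177 141  70  32 184 164  52  55  43  34 105 161 171 168]
 [171 136  69  36 175 155  55  57  43  39  58  97  81  49]
 [ 43  42  43  39 151 137  60  57  44  38  46  53  54  52]
 [ 52  50  47  42 153 137  61  59  43  39  51  57  51  61]
 [ 77  66  51  43 156 142  64  59  43  35  74  93  85 109]]
141.8 -0.0008089082312623711
142.1 -7.110917405917826e-05
142.4 0.000666690273212047
```

View pics/Ls.png

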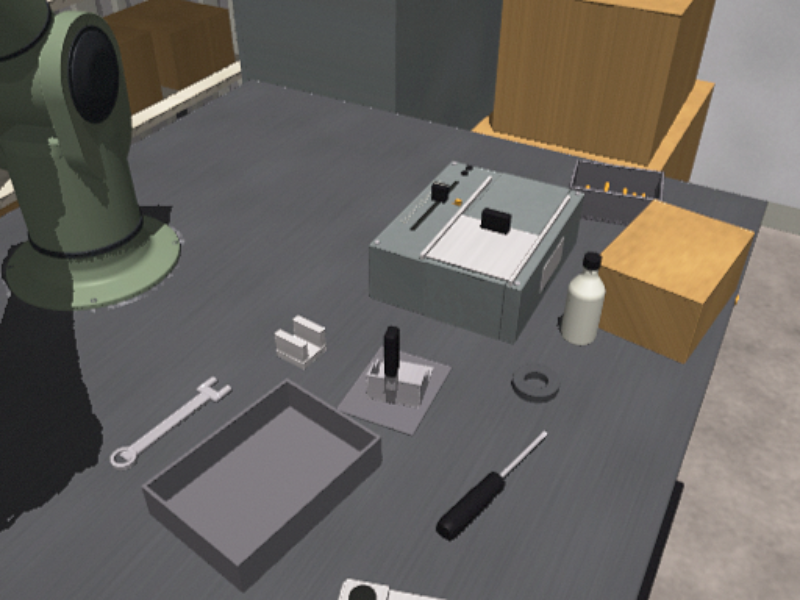

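View pics/Lt.png

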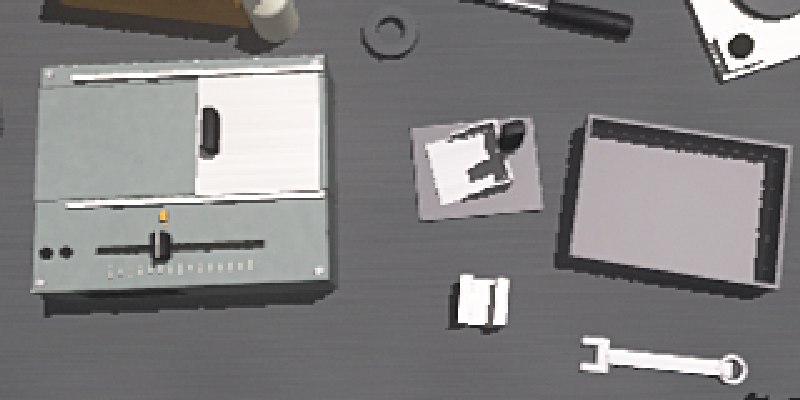

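```bash
python3 -c "
from cell import ctrl
print(ctrl.hand_in())"
```

```text
the job is handed in; nothing more can be done
None
```

The job is done and handed in at about 64 s of the 210 s allowed. All seven pieces are in the tub, the hatch is shut and the fader is set to the clip. The scoop stands upright on its mat.

**What I did**
- **Hatch opened:** I pinched the grip and slid it about 125 mm, until the end stop pushed back with about 8 N.
- **Pieces moved:** Two scoop passes did it, three pieces and then four. I tipped them into the tub by jerking the scoop back out from under them. The fingers never touched a piece, and none was spilled.
- **Hatch shut:** I slid it back to its original position, where the end stop pushed back with about 16 N.
- **Fader set:** I slid it about 48 mm in all, after the hatch was shut. That includes a 1.4 mm correction after the first check.

**Last checks**
- **Tub:** Seven pieces were visible in the top picture before I shut the hatch, and the tray was empty.
- **Fader:** The top picture puts it within about 1 mm of the clip.
- **Bystanders:** The tools and parts on the table look to be where they started.

**What went wrong or disagreed**
- **Scoop fell over:** After I first set it on the mat and let go, it was found tipped back against the tray. This may have been the announced knock, but I can't tell. Pushing on the handle only slid it, so I righted it by pressing down on its lip. It now stands turned about 0.2 rad from where it started, still well within the mat.
- **Cameras:** The two cameras disagreed with each other by 5 to 10 mm at deck height. I measured the fader relative to the clip within each picture, so that error largely cancelled there.

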